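Seat the inspection mirror in its three-point mount

ROBOT

A 6-joint arm with a two-finger parallel gripper is mounted at the origin on a cart in front of the work surface, level with it; the furniture and walls round the work are solid. World frame = base frame: x ahead of the robot, y to its left, z up, the work surface at z = 0. Lengths are in m, angles in rad, forces in N, time in s.
With the tool pointing down it reaches from about 0.325 to 0.925 m from the base axis. Payload 3.1 kg.
Tool frame: the origin (TCP) lies between the finger pads; the fingertips stand 11 mm ahead of it and the grasp point (between the pads) lies 8 mm behind it; x points along the fingers, z is the direction in which the jaws open and shut, and the axes are right-handed (so a half turn about x gives the same grasp; the last joint's range is limited). The gripper opens to 85 mm and grips with 20 to 120 N. Pads are 22 mm wide; open, the fingers measure 114 mm over their backs; the gripper's body (76 mm by 85 mm) begins 54 mm behind the grasp point. The pads swing forward as they close: fully open they stand 13 mm farther back than shut.
Start: joints at [1.148, 0.217, 1.613, -0, 1.311, -0.112], TCP at [0.191, 0.595, 0.242] pointing down, gripper open.
Joint ranges: [-2.75, 2.75], [-0.78, 2.1], [0.31, 2.55], [-1.13, 4.27], [0.13, 2.63], [-2.58, 2.58]. Speed limits (rad/s): [2.79, 2.79, 3.14, 3.14, 3.14, 3.14].

INTERFACE

Orientations are given as a rotation vector (axis times angle).
In Python, from rig import monitor, eyes, sign_off gives the robot as it stands.
- The arm moves only by the tool arm_command, never from a script. Its argument "plan" is one flat list of numbers, 7 for each row, row after row: the shift along the world's x, y, z in m, then the turn, a rotation vector about the world's x, y, z in rad, then the opening, from 0 (shut) to 1 (fully open). In form: [tx, ty, tz, rx, ry, rz, jaw, tx, ty, tz, rx, ry, rz, jaw, ...]. A call has 1 to 10 rows; each row is the pose to reach, as a shift and turn from the pose commanded when the call began; what a row does not reach only later rows make up. A row lasts 1/8 s, in which the tool goes at most 62.5 mm and 10.7 degrees, less where a joint would pass 70% of its speed; a pose out of reach is approached as far as the arm can. A call with a gripper value outside its range is refused whole. The fingers move at their own pace and stop on an object; "grip_force" is the grip in N (left out, the last holds). Time passes only in rows, so rows that repeat a pose let the fingers close. It gives the time, the measured TCP pose, the force and the opening at its end, in the units of the state.
- monitor.read_state(): the state, without advancing time (a new reading comes with each control period).
- eyes.camera(name): name is "scene" or "top" or "wrist"; returns the picture (480x640x3 uint8, red, green, blue); there is no depth.
- eyes.camera_params(name): a dict with "vertical_fov" (degrees; the focal length in pixels is half the picture's height over the tangent of half this angle, whatever the lens; pixels are square), "cx", "cy" (the principal point, pixels), "k1" (the pictures are not rectified: a ray, as slopes to the right and down, at radius r is drawn at 1 + k1 r^2 times it, then the intrinsics apply), "world_from_camera" (4x4, takes a point from camera to world coordinates). Camera axes: x right, y up, looking along -z (the intrinsics and any distortion apply to the point x, -y, -z); pixel columns grow to the right and rows downward; lengths in m; the calibration is good to about 2 mm. A picture is of the moment at which its call begins: read the wrist's pose just before it. camera_params takes no time and is no camera call; for the wrist camera it gives the pose at the moment of the call.
- sign_off(): hands the job in, once; it reports no verdict.
The state is a dict: "time_s": time; "q": joint angles; "joint_vel": joint speeds; "joint_efforts": joint torques, N m; "position": TCP position; "orientation": TCP orientation; "wrist_force": force on the tool from outside, world axes, zero at the start; "torque": the same for the moment, N m; "opening": opening from 0.0 (shut) to 1.0 (fully open).
Only numpy, scipy, OpenCV 4.12 (cv2) and the standard library are available. Lean on these libraries where they do the work, as an engineer would, in place of code of your own. Each camera call takes 0.05 s, during which the arm holds its last target.

TASK

Lift the mirror block out of its wooden cradle by its two ends, set it down flat on the bench and let go, then take it again by its long sides and seat it in the steel three-point mount: down flat on the deck, bearing against both screw ends and held there by the sprung plunger, so that it cannot rock. Keep it level throughout and press it home gently, do not touch its glass face, and leave the jar, the loupe and the wooden file block alone.

Things in the scene. Friction and masses are not known exactly. Their poses are not given: they have to be found in the camera images.
- mirror: Aluminium mirror block 60 (x) x 44 (y) x 28 (z) mm, about 0.28 kg, glass face on top. Origin: centre of its underside; x along its length, z up. The lower edges of its two ends are bevelled 4 x 4 mm, otherwise square. Either end may face the screws. It starts in the cradle, x along the cradle's x within 0.02 rad, underside 14 mm above the bench.
- mirror_glass: The mirror's polished face, 52 x 36 x 3 mm, let into the top of the block inside a 4 mm aluminium rim; origin: centre of the glass's underside, 24 mm above the block's underside. Fingers must not touch it.
- cradle: Fixed wooden cradle; origin: centre of its underside, on the bench. Cheeks along the block's long sides (y = +-24 to 33 mm, 56 mm long in x, 44 mm high): the block can be taken only by its ends (x = +-30 mm), where it overhangs the 14 mm high floor (which reaches to x = +-23 mm).
- mount: Fixed dark-steel base plate, 176 x 70 x 8 mm, of the mirror mount; origin: centre of its underside, on the bench; x along its length, +x towards the screws. On it stands the grey carriage, 60 mm wide, that carries deck, screws and plunger: square to the plate and on its middle line, but clamped anywhere up to 19 mm to either side of the middle along x. Not measured: feel or look for it.
- plate_top (a point): Middle of the base plate's top. The carriage's deck is a pedestal 44 (x) x 32 (y) mm with nylon strips on top, 30 mm above the bench (22 above this point); the seated block's underside rests there, its length along x, its middle within 6 mm of the plate's y = 0. Nothing stands beside the deck in y: fingers may go down there to 10 mm above the bench.
- plate_rear (a point): Middle of the plate's rear (+x) end, on its top. Carriage fence: 45 to 57 mm behind the deck's middle, 60 mm high. Through it at y = +16 and -16 mm, 50 mm above the bench, come two screws with round nylon tips (radius 4 mm) that end 30.5 to 33 mm behind the deck's middle, each set anew every time. Friction can leave the block on one tip: push each side of its front end in turn, 5 to 8 N.
- plate_front (a point): Middle of the plate's front (-x) end, on its top. Plunger nose at y = 0, 36 mm above the bench: round, radius 5 mm, ends 25 mm before the deck's middle when free; housing 41 to 65 mm before it, 43 mm high. A block with its underside 44 to 45 mm above the bench clears both and still meets the screw tips with its square end. Lowered some mm off along x it can land on nose or tips.
- plunger (a joint): Travel of the sprung plunger: 0 m free, grows as it is pushed towards -x of the mount, 0.010 m at most; 2 N at first plus 0.3 N per mm. A block that just touches a screw tip and is pressed straight down pushes it back with its bevel (up to 20 N); the seated block holds it 1 to 5 mm back.
- oil_jar: Bystander: amber jar with black lid, the one just behind the mount (another, fixed, stands far back); 46 mm across, 59 mm high; origin at the centre of its underside.
- loupe: Bystander: black conical eye loupe, 37 mm across, 32 mm high; origin at the centre of its underside.
- emery_block: Bystander: wooden file block, 34 x 75 x 17 mm; origin at the centre of its underside.
There are look-alikes about, which are no part of the job. Of the things that look like the mirror, the largest one is meant.

How it is judged:
On the way:
1. the mirror block lies flat on the bench, let go (height (world z) of mirror below 0.005 m and angle between mirror's own z axis and vertical below 0.06 rad and contact force between the fingers and mirror below 0.05 N and linear speed of mirror below 0.01 m/s), for 0.2 s.
At the end, for the whole second after the job is handed in: The mirror block lies still on the carriage's deck, let go: underside 30 mm up within 1.5 mm, tilt under 0.03 rad, along the mount within 0.2 rad and within 6 mm of its middle line, pressed with 0.15 N or more on each of the two screw tips and 0.8 N or more by the plunger (contact force between each of screw_l_end, screw_r_end and mirror above 0.15 N and contact force between plunger_nose and mirror above 0.8 N and height (world z) of mirror between 0.0285 and 0.0315 m and y of mirror in the frame of mount between -0.006 and 0.006 m and angle between mirror's own z axis and vertical below 0.03 rad and angle between the x axis of mirror and the x axis of mount, either way round below 0.2 rad and linear speed of mirror below 0.01 m/s and contact force between the fingers and mirror below 0.05 N); the robot touches nothing.
It fails at once if the glass face is touched by the fingers (contact force between the fingers and mirror_glass above 0.3 N).
It fails at once if the mirror is forced (over 30 N on a screw tip, the plunger or the deck) (contact force between mirror and screw_l_end above 30 N or contact force between mirror and screw_r_end above 30 N or contact force between mirror and plunger_nose above 30 N or contact force between mirror and strip0 above 30 N or contact force between mirror and strip1 above 30 N).
It fails at once if the mirror is tilted more than 0.2 rad (11 degrees), carried or falling (angle between mirror's own z axis and vertical above 0.2 rad).
It fails at once if the jar, the loupe or the file block is moved more than 3 cm (distance of any of oil_jar, loupe, emery_block from where it was at the start of the episode above 0.03 m).
It also fails if it takes over 70 s, if anything falls off the work surface, if the arm or the gripper's body presses on something with over 40 N, if the wrist force passes 120 N, or if a joint passes its speed limit or range.

## Working session

There is one attempt and no reset: what is moved stays moved. The work goes in short steps, Python scripts to look and compute and a tool call to move; the robot and the scene stay as the last step left them, time stands still between calls to the robot, and variables do not carry over. Pictures are saved under pics/ and viewed, and the job is handed in when it is done.

Besides the shell and the picture viewer there is one more tool, called after "Emit:" by a JSON object that holds its "method" and its "body". arm_command: Moves the arm, as the interface text tells. Its arguments: {"type":"object","properties":{"plan":{"type":"array"},"grip_force":{"type":"number"}},"required":["plan"]}

```bash
ls; mkdir -p pics; cat > h.py <<'E'
import numpy as np, cv2
from rig import monitor, eyes, sign_off
def snap(name, fn):
    p=eyes.camera_params(name); im=eyes.camera(name)
    cv2.imwrite('pics/'+fn+'.png', cv2.cvtColor(im,cv2.COLOR_RGB2BGR)); 
    np.save('pics/'+fn+'_p.npy',p,allow_pickle=True)
    return im,p
def loadp(fn): return np.load('pics/'+fn+'_p.npy',allow_pickle=True).item()
def K(p):
    f=240/np.tan(np.radians(p['vertical_fov'])/2); return np.array([[f,0,p['cx']],[0,f,p['cy']],[0,0,1.]])
def ray(p,uv):
    uv=np.array(uv,float).reshape(-1,1,2)
    # distortion: (1+k1 r^2)
    n=cv2.undistortPoints(uv,K(p),np.array([p['k1'],0,0,0.]))[:,0]
    d=np.c_[n[:,0],-n[:,1],-np.ones(len(n))]
    T=np.array(p['world_from_camera']); return T[:3,3], d@T[:3,:3].T
def onplane(p,uv,z):
    o,d=ray(p,uv); return o+d*((z-o[2])/d[:,2])[:,None]
def proj(p,X):
    T=np.linalg.inv(np.array(p['world_from_camera'])); X=np.atleast_2d(X)@T[:3,:3].T+T[:3,3]
    X=X*[1,-1,-1]; return cv2.projectPoints(X.reshape(-1,1,3),np.zeros(3),np.zeros(3),K(p),np.array([p['k1'],0,0,0.]))[0][:,0]
def tri(p1,uv1,p2,uv2):
    o1,d1=ray(p1,uv1);o2,d2=ray(p2,uv2);d1=d1[0];d2=d2[0]
    A=np.c_[d1,-d2];s=np.linalg.lstsq(A,o2-o1,rcond=None)[0];a=o1+s[0]*d1;b=o2+s[1]*d2
    return (a+b)/2,np.linalg.norm(a-b)
E
python3 - <<'E'
from h import *
for n in ['scene','top','wrist']:
    im,p=snap(n,n+'0'); print(n,p['vertical_fov'],p['cx'],p['cy'],p['k1'],np.round(np.array(p['world_from_camera']),3).tolist())
s=monitor.read_state(); print(s)
E
```

```text
pics
scene 45.79762730369041 316.0118999826206 241.95921084443142 -0.09646278375525778 [[-0.704, 0.33, -0.628, 0.084], [-0.71, -0.324, 0.625, 0.313], [0.003, 0.886, 0.463, 0.496], [0.0, 0.0, 0.0, 1.0]]
top 42.61946365990357 315.0279534203747 236.26415817026452 -0.029781819101066333 [[0.109, 0.971, -0.214, 0.443], [-0.994, 0.105, -0.027, -0.254], [-0.004, 0.215, 0.977, 0.954], [0.0, 0.0, 0.0, 1.0]]
wrist 59.72931689568999 319.7326996567386 236.6920784806649 -0.02807139089345903 [[0.305, -0.914, -0.266, 0.123], [0.952, 0.292, 0.088, 0.616], [-0.003, -0.28, 0.96, 0.373], [0.0, 0.0, 0.0, 1.0]]
{'time_s': 0.15, 'q': array([ 1.14780092e+00,  2.17555995e-01,  1.61460348e+00,  1.70177510e-05,
        1.31130081e+00, -1.12176815e-01]), 'joint_vel': array([ 0.00058082, -0.00183521, -0.00466756, -0.00021994,  0.00138345,
       -0.00034185]), 'joint_efforts': array([ 7.52702545e-04, -3.97442830e+01, -3.04415488e+01, -8.28246834e-05,
        5.84485606e-03, -9.18378674e-06]), 'position': array([0.19085475, 0.5944995 , 0.24126385]), 'orientation': array([-0.9782383 ,  1.34203446,  0.97672819]), 'wrist_force': array([-0.37579449,  0.35299954, -0.13456633]), 'torque': array([ 0.02028868, -0.0685426 ,  0.02152125]), 'opening': 1.0034408804186925}
```

View pics/scene0.png

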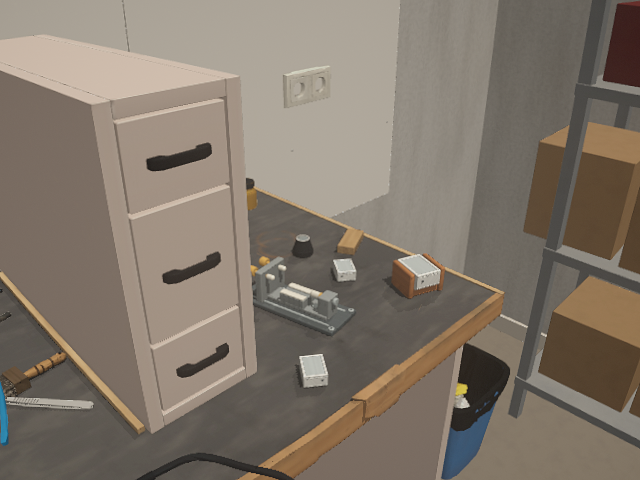

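View pics/top0.png

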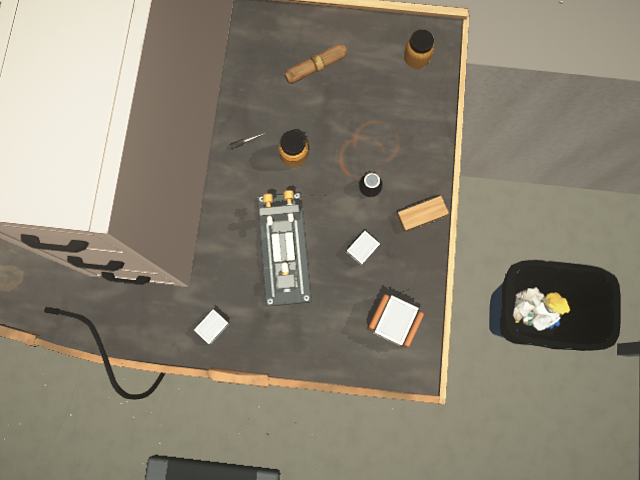

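View pics/wrist0.png

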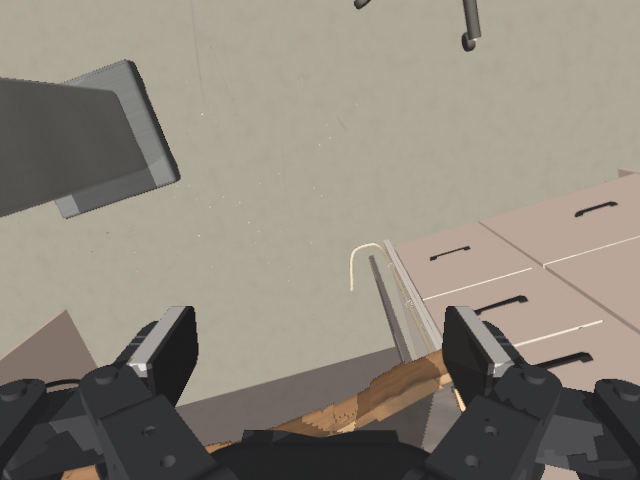

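Top view: cradle with mirror at about (397,318), mount at (285,248) with its screws towards the top, jar (293,147), loupe (371,183), file block (423,212). The other two white blocks are look-alikes, and the cabinet is at left. Next I'll zoom in.

```bash
python3 - <<'E'
import cv2
im=cv2.imread('pics/top0.png')
cv2.imwrite('pics/t_cr.png',cv2.resize(im[280:360,350:450],None,fx=8,fy=7.5,interpolation=cv2.INTER_CUBIC)[:600,:800])
cv2.imwrite('pics/t_mo.png',cv2.resize(im[180:310,230:330],None,fx=4.6,fy=4.6,interpolation=cv2.INTER_CUBIC)[:600,:800])
im=cv2.imread('pics/scene0.png')
cv2.imwrite('pics/s_mo.png',cv2.resize(im[240:340,240:370],None,fx=6,fy=6,interpolation=cv2.INTER_CUBIC)[:600,:800])
from h import *
p=loadp('top0')
for n,uv,z in [('cab front corner bottom',(187,286),0),('cab rear right bottom',(205,200),0),('cab rear bottom',(232,5),0),('cradle',(397,318),.042),('mount',(285,248),.008),('jar',(293,150),.0),('loupe',(371,185),0),('emery',(423,212),.017),('lookalike1',(211,326),.02),('l2',(363,247),.02),('tablecorner',(444,400),0),('edge',(210,375),0),('edge',(10,332),0),('robot',(213,470),0)]:
    print(n,np.round(onplane(p,[uv],z),3))
E
```

```text
cab front corner bottom [[ 0.551 -0.037  0.   ]]
cab rear right bottom [[ 0.692 -0.045  0.   ]]
cab rear bottom [[ 1.046 -0.039  0.   ]]
cradle [[ 0.532 -0.363  0.042]]
mount [[ 0.626 -0.183  0.008]]
jar [[ 0.791 -0.176  0.   ]]
loupe [[ 0.745 -0.308  0.   ]]
emery [[ 0.705 -0.393  0.017]]
lookalike1 [[ 0.492 -0.087  0.02 ]]
l2 [[ 0.638 -0.304  0.02 ]]
tablecorner [[ 0.422 -0.448  0.   ]]
edge [[ 0.42  -0.093  0.   ]]
edge [[0.449 0.226 0.   ]]
robot [[ 0.285 -0.117  0.   ]]
```

View pics/t_cr.png

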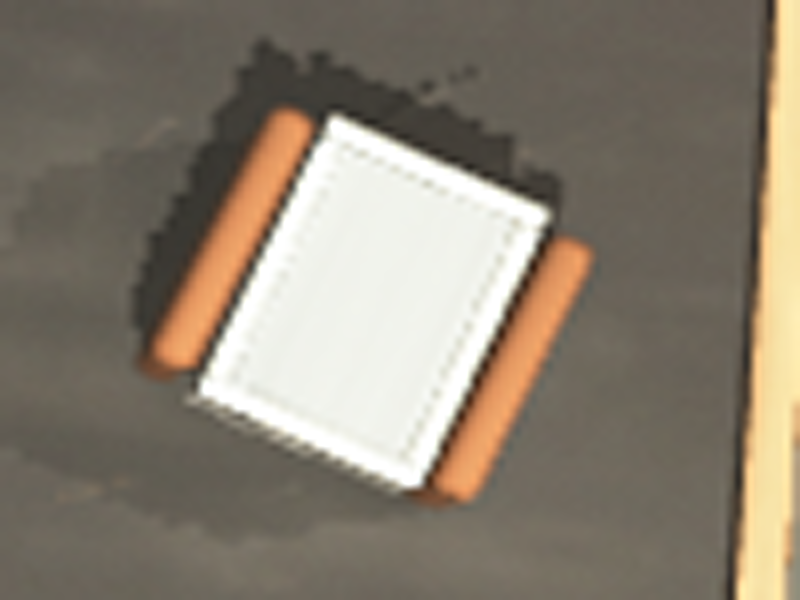

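View pics/t_mo.png

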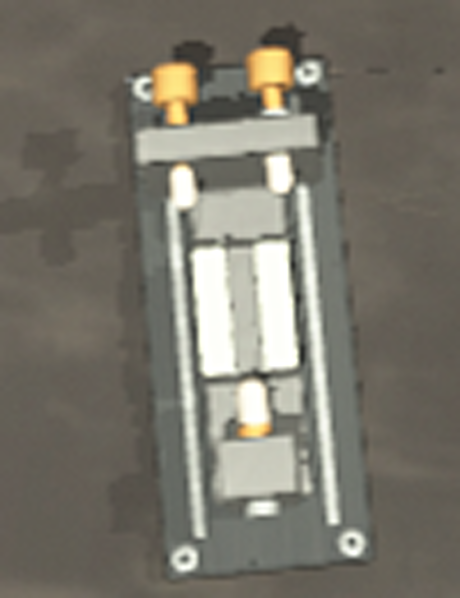

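View pics/s_mo.png

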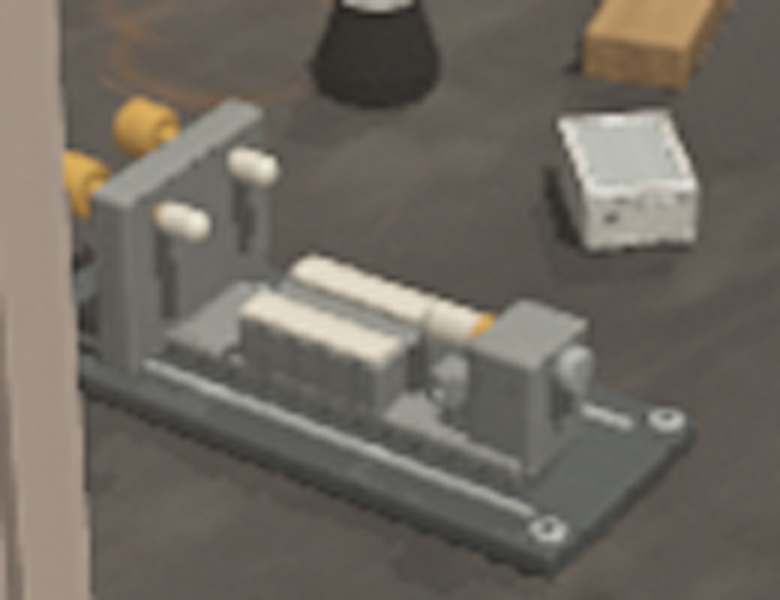

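Crop shows mirror corners near top px (391,296),(418.5,308.5),(402,345),(375,332). The mount points almost straight up, with two screw tips, strips and plunger visible.

```bash
cat >> h.py <<'E'
def whiterect(im,box,th=190):
    x0,y0,x1,y1=box; g=im[y0:y1,x0:x1].min(axis=2)
    m=(g>th).astype(np.uint8); n,l,s,c=cv2.connectedComponentsWithStats(m)
    i=1+np.argmax(s[1:,4]); ys,xs=np.where(l==i)
    pts=np.c_[xs,ys].astype(np.float32); r=cv2.minAreaRect(pts)
    return cv2.boxPoints(r)+[x0,y0],s[i,4]
E
python3 - <<'E'
from h import *
im=cv2.cvtColor(cv2.imread('pics/top0.png'),cv2.COLOR_BGR2RGB);p=loadp('top0')
b,a=whiterect(im,(365,290,430,350)); print(b,a)
W=onplane(p,b,.042); print(np.round(W,4)); c=W.mean(0); print('c',c)
for i in range(4):
    d=W[(i+1)%4]-W[i]; print(np.linalg.norm(d),np.arctan2(d[1],d[0]))
# mount: hole rings corners (top view)  crop scale 4.6, off (230,180)
px=np.array([[143,88],[308,72],[352,542],[184,558]])/4.6+[230,180]
M=onplane(p,px,.008);print(np.round(M,4),M.mean(0)); d=M[:2].mean(0)-M[2:].mean(0);print('axis',np.arctan2(d[1],d[0]),np.linalg.norm(d))
px=np.array([[132,72],[318,62],[370,560],[164,578]])/4.6+[230,180]
M=onplane(p,px,.008);print(np.round(M,4),M.mean(0)); d=M[:2].mean(0)-M[2:].mean(0);print('axis plate',np.arctan2(d[1],d[0]),np.linalg.norm(d))
px=np.array([[193,242],[292,238],[298,372],[205,376]])/4.6+[230,180]
M=onplane(p,px,.030);print('deck',np.round(M,4),M.mean(0)); d=M[:2].mean(0)-M[2:].mean(0);print('axis',np.arctan2(d[1],d[0]),np.linalg.norm(d))
px=np.array([[186,206],[283,190],[254,380]])/4.6+[230,180]
print(onplane(p,px[:2],.05),onplane(p,px[2:],.036))
# arm pose
from scipy.spatial.transform import Rotation as R
s=monitor.read_state();print(R.from_rotvec(s['orientation']).as_matrix().round(3))
ps=loadp('scene0')
# cabinet right-front vertical edge: scene (238,75)?(256,375) bottom ; top view top corner
print('cab bottom scene',onplane(ps,[(158,418),(253,375)],0))
print('cab top corner tri', tri(ps,(243,78),p,(107,233)))
print(tri(ps,(105,105),p,(0,222)))
E
```

```text
[[373.97945309 332.44520187]
 [390.96575546 295.07534122]
 [418.54109573 307.60958862]
 [401.55479431 344.97945023]] 1234
[[ 0.5077 -0.3306  0.042 ]
 [ 0.5653 -0.3508  0.042 ]
 [ 0.5511 -0.393   0.042 ]
 [ 0.494  -0.3723  0.042 ]]
c [ 0.52951991 -0.36169338  0.042     ]
0.06100602078716606 -0.33774163892843134
0.044479150654745954 -1.8951333258798917
0.06077246037316973 2.7946848239467643
0.043925996701858094 1.2520041126849897
[[ 0.7006 -0.1357  0.008 ]
 [ 0.7125 -0.192   0.008 ]
 [ 0.5516 -0.2255  0.008 ]
 [ 0.5401 -0.1702  0.008 ]] [ 0.62619176 -0.18083883  0.008     ]
axis 0.2082434797725978 0.16421891298331812
[[ 0.7059 -0.1312  0.008 ]
 [ 0.7164 -0.195   0.008 ]
 [ 0.5462 -0.2321  0.008 ]
 [ 0.5328 -0.1643  0.008 ]] [ 0.62533246 -0.18067374  0.008     ]
axis plate 0.20180460579791568 0.17522325074029524
deck [[ 0.6433 -0.162   0.03  ]
 [ 0.6482 -0.1948  0.03  ]
 [ 0.6032 -0.202   0.03  ]
 [ 0.5985 -0.1716  0.03  ]] [ 0.62332246 -0.18258114  0.03      ]
axis 0.18555539212154493 0.04567152562895595
[[ 0.6507393  -0.160176    0.05      ]
 [ 0.65954636 -0.19123025  0.05      ]] [[ 0.59795085 -0.1882884   0.036     ]]
[[-0.001 -0.952  0.306]
 [-0.002  0.306  0.952]
 [-1.     0.    -0.002]]
cab bottom scene [[ 5.67505214e-01  9.83245522e-02  5.55111512e-17]
 [ 5.48848257e-01 -3.32149440e-02  0.00000000e+00]]
cab top corner tri (array([ 0.548315  , -0.0411261 ,  0.38062159]), np.float64(0.003999947108458371))
(array([0.55926111, 0.08802081, 0.36784651]), np.float64(0.028103506982078544))
```

Emit:
{"method": "arm_command", "body": {"plan": [-0.02,-0.06,0.03,0,0,0,1,-0.04,-0.12,0.06,0,0,0,1,-0.055,-0.175,0.09,0,0,0,1,-0.04,-0.225,0.1,0,0,-0.08,1,0.004,-0.265,0.1,0,0,-0.22,1,0.049,-0.3,0.1,0,0,-0.37,1,0.094,-0.34,0.1,0,0,-0.53,1,0.129,-0.388,0.1,0,0,-0.68,1,0.159,-0.44,0.1,0,0,-0.84,1,0.179,-0.495,0.1,0,0,-1.0,1]}}

```text
time_s: 1.4
position: [0.3708, 0.0982, 0.3421]
orientation: [-0.2, 1.561, 0.2]
wrist_force: [2.0, 0.5, -0.3]
opening: 1.003
```

Emit:
{"method": "arm_command", "body": {"plan": [0.014,-0.058,0,0,0,-0.07,1,0.014,-0.118,0,0,0,-0.14,1,0.014,-0.178,0,0,0,-0.2,1,0.014,-0.238,0,0,0,-0.27,1,0.019,-0.298,0,0,0,-0.34,1,0.039,-0.353,0,0,0,-0.41,1,0.069,-0.398,-0.03,0,0,-0.48,1,0.109,-0.433,-0.06,0,0,-0.54,1,0.159,-0.46,-0.1,0,0,-0.598,1,0.159,-0.46,-0.12,0,0,-0.598,1]}}

```text
time_s: 2.65
position: [0.53, -0.3607, 0.2178]
orientation: [0.268, 1.558, -0.264]
wrist_force: [-0.1, 0.3, -1.1]
opening: 1.004
```

```bash
python3 - <<'E'
from h import *
from scipy.spatial.transform import Rotation as R
im,p=snap('wrist','w1')
s=monitor.read_state();print(s['time_s'],s['position'],R.from_rotvec(s['orientation']).as_matrix().round(3).tolist(),s['q'].round(3))
im,p=snap('scene','s1')
E
```

```text
2.7 [ 0.52810562 -0.35896754  0.21441706] [[-0.008, 0.332, 0.943], [0.007, 0.943, -0.332], [-1.0, 0.004, -0.009]] [-0.707  0.275  1.597  0.     1.28  -0.369]
```

View pics/w1.png

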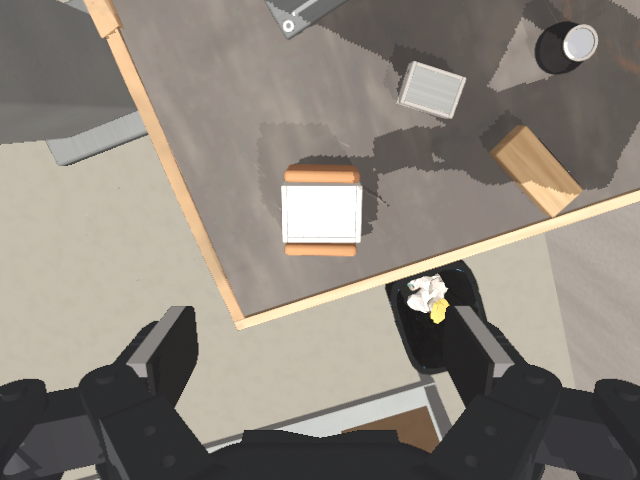

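View pics/s1.png

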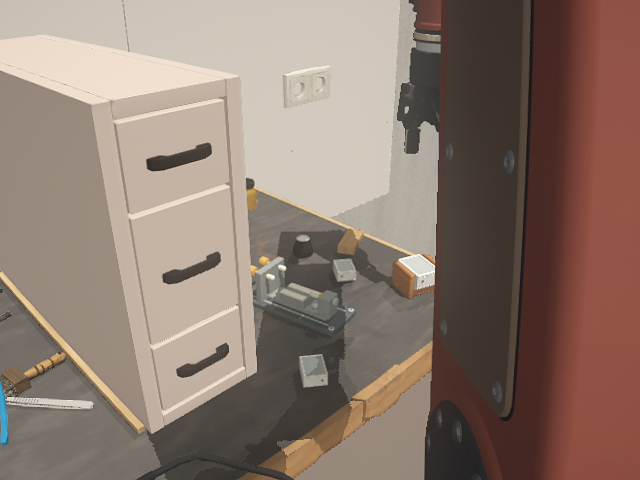

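Wrist view: mirror centred at (321,213) in its cradle, the file block at (537,170), and part of the mount at upper left.

```bash
python3 - <<'E'
from h import *
im=cv2.cvtColor(cv2.imread('pics/w1.png'),cv2.COLOR_BGR2RGB);p=loadp('w1')
b,a=whiterect(im,(270,175,375,245),200); print(b,a)
W=onplane(p,b,.042); c=W.mean(0); print('c',c)
for i in range(4):
    d=W[(i+1)%4]-W[i]; print(np.linalg.norm(d),np.arctan2(d[1],d[0]))
s=monitor.read_state(); print(s['position'],s['wrist_force'])
cv2.imwrite('pics/w1c.png',cv2.resize(im[150:280,260:390,::-1],None,fx=4.5,fy=4.5))
E
```

```text
[[281. 186.]
 [361. 186.]
 [361. 242.]
 [281. 242.]] 4458
c [ 0.52952781 -0.36257824  0.042     ]
0.059236897099175206 -0.33718934181827875
0.04334572957843752 -1.881442658778585
0.06153484055012829 2.8050348733858046
0.043384503441080004 1.2071534381129365
[ 0.52747317 -0.35848463  0.21653181] [-0.63864649  0.14017924 -0.01388921]
```

View pics/w1c.png

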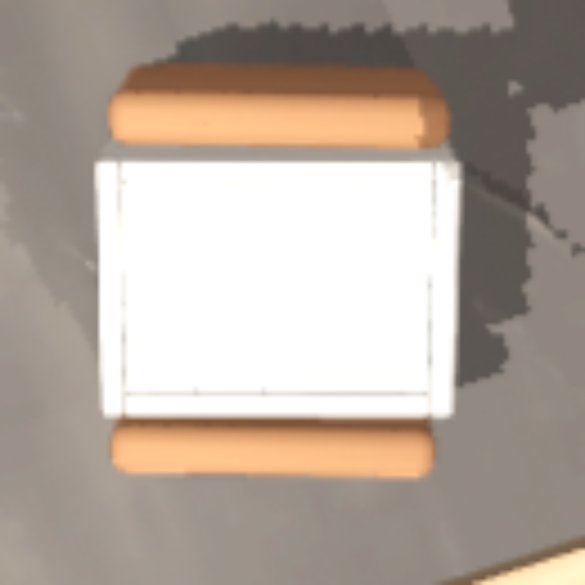

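Emit:
{"method": "arm_command", "body": {"plan": [0.002,-0.004,-0.05,0,0,0,1,0.002,-0.004,-0.1,0,0,0,1,0.002,-0.004,-0.14,0,0,0,1,0.002,-0.004,-0.17,0,0,0,1,0.002,-0.004,-0.185,0,0,0,1,0.002,-0.004,-0.19,0,0,0,1,0.002,-0.004,-0.19,0,0,0,1]}}

```text
time_s: 3.62
position: [0.5319, -0.3646, 0.0338]
orientation: [0.264, 1.553, -0.266]
wrist_force: [1.1, 0.4, 0.7]
opening: 0.997
```

```bash
python3 - <<'E'
from h import *
from scipy.spatial.transform import Rotation as R
s=monitor.read_state();print(s['time_s'],s['position'],R.from_rotvec(s['orientation']).as_matrix().round(3).tolist(),s['wrist_force'])
im,p=snap('wrist','w2')
E
```

```text
3.625 [ 0.53190644 -0.36457692  0.03376023] [[0.002, 0.332, 0.943], [-0.001, 0.943, -0.332], [-1.0, -0.001, 0.002]] [1.1331009  0.40434317 0.71805302]
```

View pics/w2.png

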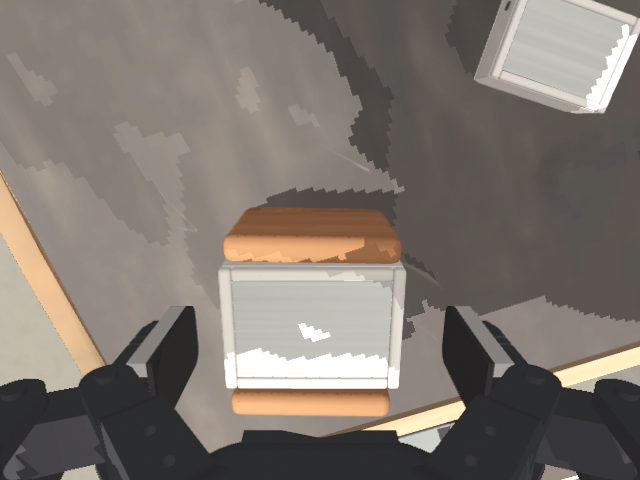

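Wrist view: the mirror (px 220–405) sits between the open fingers (197–443), about 2.5 mm left of jaw centre. I'll correct that, lower a little and close.

Emit:
{"method": "arm_command", "body": {"plan": [-0.002,0.002,-0.004,0,0,0,1,-0.002,0.002,-0.008,0,0,0,1,-0.002,0.002,-0.008,0,0,0,0.8,-0.002,0.002,-0.008,0,0,0,0.6,-0.002,0.002,-0.008,0,0,0,0.4,-0.002,0.002,-0.008,0,0,0,0.2,-0.002,0.002,-0.008,0,0,0,0,-0.002,0.002,-0.008,0,0,0,0], "grip_force": 40}}

```text
time_s: 4.68
position: [0.5291, -0.3619, 0.0243]
orientation: [0.265, 1.554, -0.265]
wrist_force: [1.2, 0.1, -0.9]
opening: 0.699
```

```bash
python3 - <<'E'
from h import *
from scipy.spatial.transform import Rotation as R
s=monitor.read_state();print(s['time_s'],s['position'],R.from_rotvec(s['orientation']).as_matrix().round(3).tolist(),s['wrist_force'],s['opening'])
im,p=snap('wrist','w3')
E
```

```text
4.675 [ 0.52912841 -0.36193785  0.02426232] [[0.0, 0.332, 0.943], [-0.0, 0.943, -0.332], [-1.0, -0.0, 0.0]] [ 1.15775283  0.11064018 -0.85996474] 0.6988381666522295
```

View pics/w3.png

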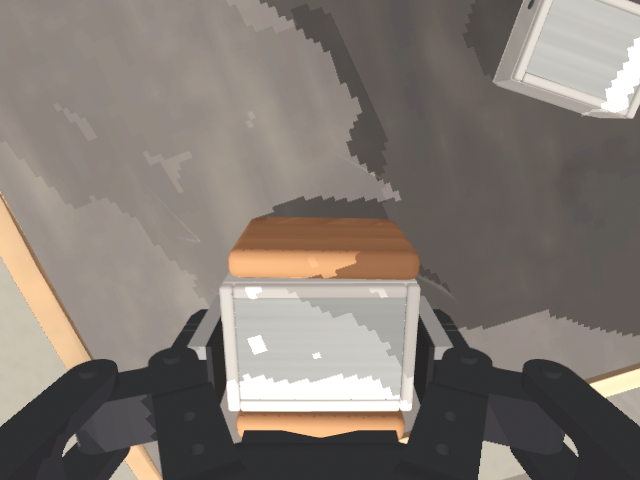

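Gripped evenly, with the fingers flush on both ends (px 222 and 418). Now lifting straight up.

Emit:
{"method": "arm_command", "body": {"plan": [0,0,0.008,0,0,0,0,0,0,0.02,0,0,0,0,0,0,0.04,0,0,0,0,0,0,0.06,0,0,0,0,0,0,0.075,0,0,0,0,0,0,0.075,0,0,0,0]}}

```text
time_s: 5.48
position: [0.5305, -0.3631, 0.1021]
orientation: [0.263, 1.55, -0.267]
wrist_force: [1.0, 0.2, -2.4]
opening: 0.696
```

```bash
python3 - <<'E'
from h import *
s=monitor.read_state();print(s['time_s'],s['position'],s['wrist_force'],s['torque'],s['opening'])
im,p=snap('wrist','w4')
im,p=snap('top','t4')
E
```

```text
5.475 [ 0.53051145 -0.36310788  0.10213706] [ 0.96617447  0.15633922 -2.42743073] [-0.01306614  0.00442972 -0.00108453] 0.6959583188849064
```

View pics/w4.png

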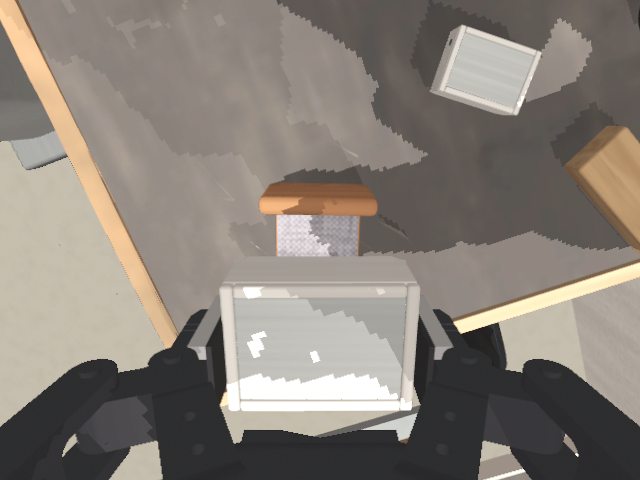

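View pics/t4.png

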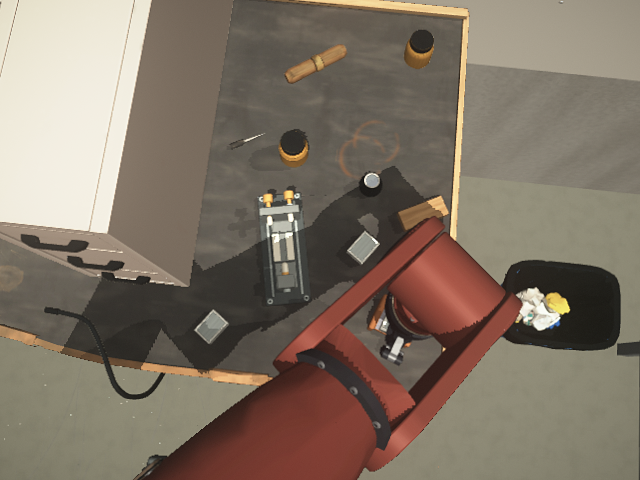

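Block lifted clear and held level, weighing 2.4 N on the wrist sensor. Moving over the free bench spot and down.

Emit:
{"method": "arm_command", "body": {"plan": [-0.012,0.035,0,0,0,0,0,-0.03,0.08,0,0,0,0,0,-0.044,0.12,0,0,0,0,0,-0.044,0.122,-0.02,0,0,0,0,-0.044,0.122,-0.04,0,0,0,0,-0.044,0.122,-0.06,0,0,0,0,-0.044,0.122,-0.075,0,0,0,0,-0.044,0.122,-0.083,0,0,0,0,-0.044,0.122,-0.083,0,0,0,0]}}

```text
time_s: 6.7
position: [0.4846, -0.2396, 0.0155]
orientation: [0.266, 1.556, -0.265]
wrist_force: [-0.4, -0.3, -2.7]
opening: 0.694
```

```bash
python3 - <<'E'
from h import *
s=monitor.read_state();print(s['time_s'],s['position'],s['wrist_force'],s['torque'],s['opening'])
im,p=snap('wrist','w5')
E
```

```text
6.7 [ 0.48459291 -0.23962275  0.01554544] [-0.42135773 -0.31173423 -2.65428061] [-0.00306833  0.01466106  0.03675497] 0.6936976888269036
```

View pics/w5.png

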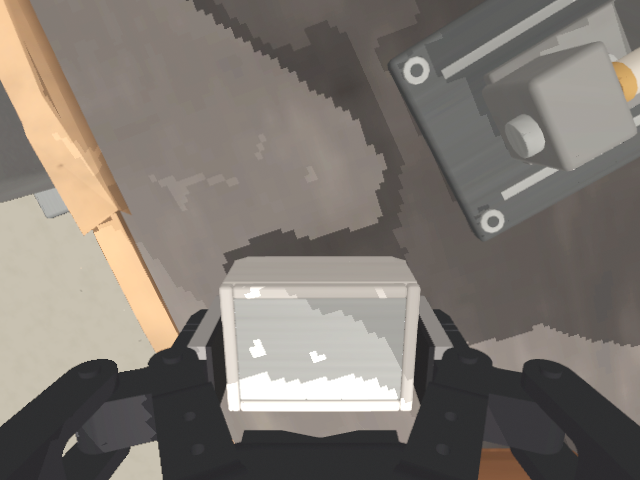

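Clear bench below the block; the mount's corner is at (490,235), well away. Underside is about 5 mm up, so I'll lower gently.

Emit:
{"method": "arm_command", "body": {"plan": [0,0,-0.002,0,0,0,0,0,0,-0.003,0,0,0,0,0,0,-0.004,0,0,0,0,0,0,-0.005,0,0,0,0,0,0,-0.005,0,0,0,0]}}

```text
time_s: 7.38
position: [0.485, -0.2399, 0.0112]
orientation: [0.265, 1.555, -0.265]
wrist_force: [0.7, -0.1, -2.8]
opening: 0.696
```

Emit:
{"method": "arm_command", "body": {"plan": [0,0,-0.001,0,0,0,0,0,0,-0.001,0,0,0,0,0,0,-0.002,0,0,0,0,0,0,-0.002,0,0,0,0]}}

```text
time_s: 7.88
position: [0.4856, -0.2402, 0.0102]
orientation: [0.265, 1.554, -0.265]
wrist_force: [-1.0, 1.1, 5.1]
opening: 0.696
```

Touchdown felt (+5 N). Releasing.

Emit:
{"method": "arm_command", "body": {"plan": [0,0,0.001,0,0,0,0.85,0,0,0.001,0,0,0,1,0,0,0.001,0,0,0,1,0,0,0.02,0,0,0,1,0,0,0.06,0,0,0,1,0,0,0.11,0,0,0,1,0,0,0.15,0,0,0,1,0,0,0.15,0,0,0,1]}}

```text
time_s: 8.88
position: [0.4884, -0.242, 0.1655]
orientation: [0.261, 1.544, -0.268]
wrist_force: [-0.0, -0.3, -0.1]
opening: 1.007
```

```bash
python3 - <<'E'
from h import *
from scipy.spatial.transform import Rotation as R
s=monitor.read_state();print(s['time_s'],s['position'],s['wrist_force'],s['opening'],R.from_rotvec(s['orientation']).as_matrix().round(3).tolist())
im,p=snap('wrist','w6')
E
```

```text
8.875 [ 0.48840164 -0.24203336  0.16552158] [-0.02850938 -0.33013988 -0.10830033] 1.0065133110205997 [[0.01, 0.332, 0.943], [-0.006, 0.943, -0.332], [-1.0, -0.003, 0.011]]
```

View pics/w6.png

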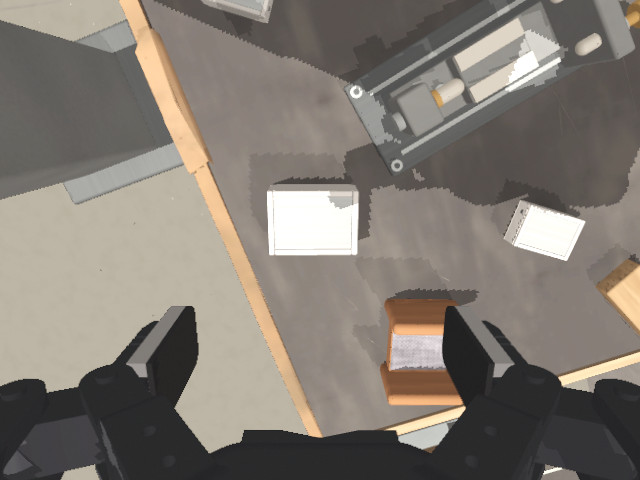

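Block lies flat on the bench alone, at px (312,220) and square on. Now a closer look at the mount before regrasping.

Emit:
{"method": "arm_command", "body": {"plan": [0.02,0.01,0.03,0,0,-0.15,1,0.04,0.02,0.06,0,0,-0.32,1,0.06,0.03,0.085,0,0,-0.5,1,0.08,0.04,0.085,0,0,-0.67,1,0.1,0.05,0.085,0,0,-0.85,1,0.11,0.055,0.085,0,0,-1.033,1,0.11,0.055,0.085,0,0,-1.033,1,0.11,0.055,0.085,0,0,-1.033,1]}}

```text
time_s: 9.93
position: [0.5941, -0.1849, 0.2431]
orientation: [1.058, 1.301, -1.06]
wrist_force: [-0.7, 0.2, -0.2]
opening: 1.0
```

```bash
python3 - <<'E'
from h import *
from scipy.spatial.transform import Rotation as R
s=monitor.read_state();print(s['time_s'],s['position'],s['wrist_force'],s['opening'],R.from_rotvec(s['orientation']).as_matrix().round(3).tolist())
im,p=snap('wrist','w7')
s=monitor.read_state();print(s['time_s'],s['position'],s['q'])
im,p=snap('wrist','w7b')
E
```

```text
9.925 [ 0.59412588 -0.18485037  0.24309226] [-0.69081298  0.24806642 -0.20659302] 1.0004376329317948 [[-0.002, 0.98, 0.201], [0.001, 0.201, -0.98], [-1.0, -0.002, -0.001]]
9.975 [ 0.59422222 -0.18501215  0.24343383] [-4.14439727e-01  2.11579431e-01  1.61753800e+00 -2.45481550e-04
  1.31431769e+00  9.54883077e-01]
```

View pics/w7b.png

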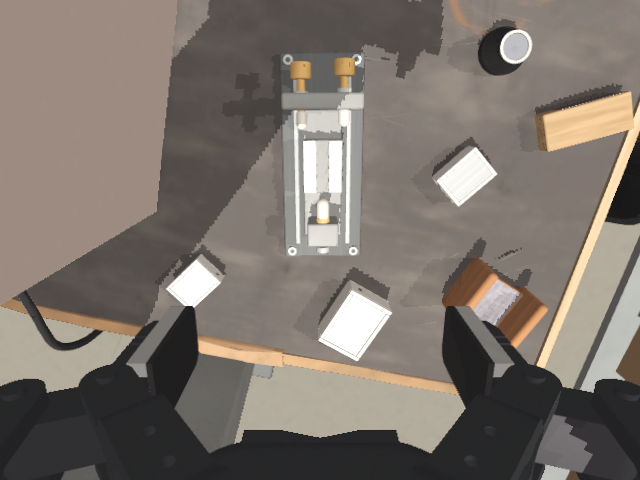

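Mount in wrist view: screws at top (301,72),(345,70), deck strips around (322,167), plunger (323,210), housing (323,233). Zooming for exact features.

```bash
python3 - <<'E'
from h import *
im=cv2.imread('pics/w7b.png')
c=cv2.resize(im[45:145,270:375],None,fx=6,fy=6,interpolation=cv2.INTER_CUBIC); cv2.imwrite('pics/w7c1.png',c)
c=cv2.resize(im[160:260,270:375],None,fx=6,fy=6,interpolation=cv2.INTER_CUBIC); cv2.imwrite('pics/w7c2.png',c)
E
```

```text
(no output)
```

View pics/w7c1.png

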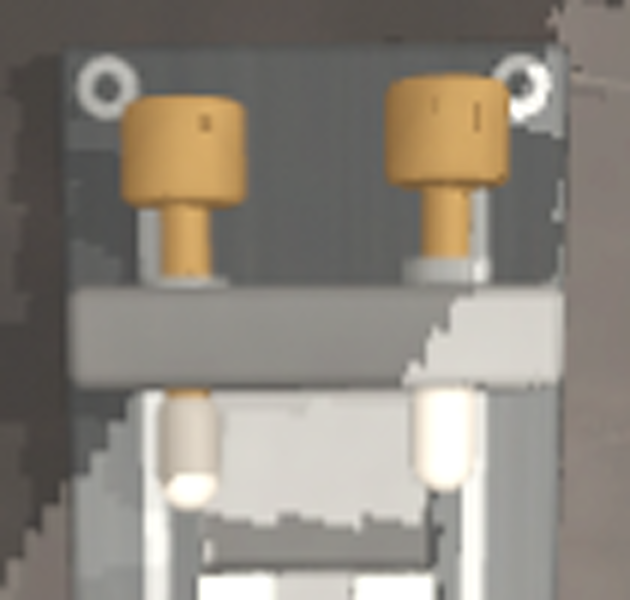

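View pics/w7c2.png

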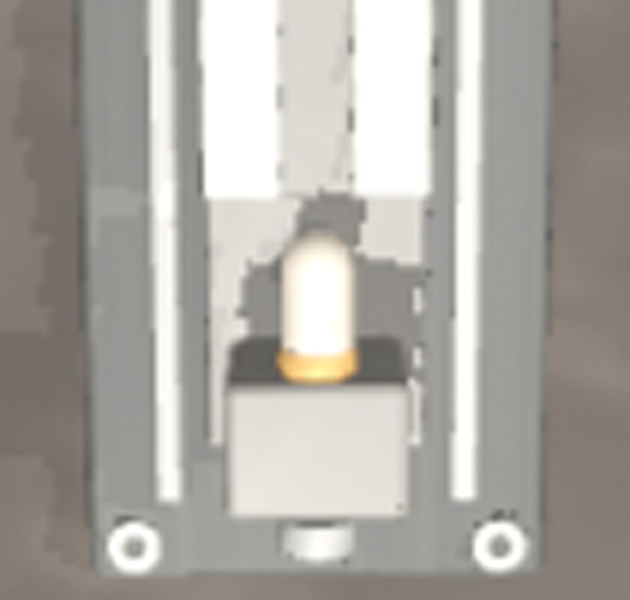

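```bash
python3 - <<'E'
from h import *
p=loadp('w7b')
c1=lambda *a:[(270+u/6,45+v/6) for u,v in a]
c2=lambda *a:[(270+u/6,160+v/6) for u,v in a]
P=onplane(p,c1((65,50),(565,50))+c2((537,573),(97,573)),.008)
print(P.round(4)); c=P.mean(0); d=P[:2].mean(0)-P[2:].mean(0); yaw=np.arctan2(d[1],d[0]);print('plate',c,yaw,np.linalg.norm(d))
H=onplane(p,c1((107,87),(521,87))+c2((499,547),(134,547)),.008);c=H.mean(0); d=H[:2].mean(0)-H[2:].mean(0); yaw2=np.arctan2(d[1],d[0]);print('holes',c,yaw2,np.linalg.norm(d))
S=onplane(p,c1((198,575),(437,575))+c2((432,195),(206,195)),.030);c3=S.mean(0);d=S[:2].mean(0)-S[2:].mean(0);print('strip',c3,np.arctan2(d[1],d[0]),np.linalg.norm(d),np.linalg.norm(S[0]-S[1]))
T=onplane(p,c1((190,505),(442,488)),.050);N=onplane(p,c2((319,230)),.036);F=onplane(p,c1((70,385),(562,385)),.060);Hs=onplane(p,c2((230,388),(408,388),(408,517),(230,517)),.043)
yaw=(yaw+yaw2)/2; ex=np.array([np.cos(yaw),np.sin(yaw)]);ey=np.array([-ex[1],ex[0]])
print('yaw',yaw)
for n,Q in [('strip',S),('tips',T),('nose',N),('fence',F),('hous',Hs),('P',P)]:
    print(n,[(round(1e3*(q[:2]-c[:2])@ex,1),round(1e3*(q[:2]-c[:2])@ey,1)) for q in Q])
# mirror on bench
im=cv2.cvtColor(cv2.imread('pics/w7b.png'),cv2.COLOR_BGR2RGB)
b,a=whiterect(im,(310,275,400,365),225);print(b)
W=onplane(p,b,.028); print('mirror',W.mean(0))
for i in range(4):
    d=W[(i+1)%4]-W[i]; print(np.linalg.norm(d),np.arctan2(d[1],d[0]))
E
```

```text
[[ 0.7042 -0.131   0.008 ]
 [ 0.7178 -0.1975  0.008 ]
 [ 0.5476 -0.2331  0.008 ]
 [ 0.5339 -0.1664  0.008 ]]
plate [ 0.62586023 -0.18197023  0.008     ] 0.2057063326762889 0.1738800257901979
holes [ 0.62560553 -0.18191286  0.008     ] 0.2061560891454478 0.16493215034888412
strip [ 0.62324199 -0.18267053  0.03      ] 0.20915425049371955 0.04219341987299146 0.03213995835858213
yaw 0.20593121091086836
strip [(np.float64(18.7), np.float64(15.9)), (np.float64(18.6), np.float64(-16.3)), (np.float64(-23.6), np.float64(-16.0)), (np.float64(-23.5), np.float64(15.4))]
tips [(np.float64(28.5), np.float64(16.0)), (np.float64(30.5), np.float64(-15.7))]
nose [(np.float64(-27.3), np.float64(-0.3))]
fence [(np.float64(43.0), np.float64(29.8)), (np.float64(42.8), np.float64(-29.5))]
hous [(np.float64(-47.8), np.float64(12.0)), (np.float64(-47.9), np.float64(-12.4)), (np.float64(-66.5), np.float64(-12.5)), (np.float64(-66.4), np.float64(12.2))]
P [(np.float64(87.3), np.float64(33.8)), (np.float64(87.1), np.float64(-34.1)), (np.float64(-86.8), np.float64(-34.1)), (np.float64(-86.6), np.float64(33.9))]
[[317.9947567  339.63930511]
 [353.68820572 287.03842735]
 [391.10305023 312.42707062]
 [355.40960312 365.02794647]]
mirror [ 0.48511985 -0.2409325   0.028     ]
0.062154894897847576 -0.34066755914207697
0.043021132915121836 -1.994131043501141
0.06363733509401509 2.8293994881586584
0.04496587055846186 1.1185008388238216
```

Carriage middle is about −2.3 mm along the plate. The left tip is 30.8 mm and the right tip 32.8 mm behind deck middle, so the seated block should be yawed about +0.06 rad relative to the mount. Going back to the block for the side grasp.

Emit:
{"method": "arm_command", "body": {"plan": [-0.03,-0.015,-0.01,0,0,-0.12,1,-0.06,-0.03,-0.03,0,0,-0.25,1,-0.09,-0.045,-0.06,0,0,-0.39,1,-0.109,-0.055,-0.1,0,0,-0.541,1,-0.109,-0.055,-0.14,0,0,-0.541,1,-0.109,-0.055,-0.15,0,0,-0.541,1,-0.109,-0.055,-0.15,0,0,-0.541,1]}}

```text
time_s: 10.9
position: [0.486, -0.24, 0.0943]
orientation: [1.456, 1.029, -1.456]
wrist_force: [-0.0, 0.2, 0.8]
opening: 1.001
```

```bash
python3 - <<'E'
from h import *
from scipy.spatial.transform import Rotation as R
s=monitor.read_state();print(s['time_s'],s['position'],s['wrist_force'],s['opening'],R.from_rotvec(s['orientation']).as_matrix().round(3).tolist())
im,p=snap('wrist','w8')
s=monitor.read_state();print(s['time_s'],s['position'])
b,a=whiterect(im,(240,150,400,400),200);print(b)
W=onplane(p,b,.028); print('mirror',W.mean(0))
for i in range(4):
    d=W[(i+1)%4]-W[i]; print(np.linalg.norm(d),np.arctan2(d[1],d[0]))
E
```

```text
10.9 [ 0.48602715 -0.23995952  0.0943431 ] [-0.0251822   0.19365744  0.80644088] 1.000851740596715 [[-0.001, 0.942, -0.334], [0.0, -0.334, -0.942], [-1.0, -0.001, -0.0]]
10.95 [ 0.48708189 -0.24047393  0.09554255]
[[274. 205.]
 [364. 205.]
 [364. 316.]
 [274. 316.]]
mirror [ 0.48553793 -0.24055433  0.028     ]
0.043448320256753555 -1.9111210637798965
0.05921740407729626 2.831619584963867
0.047081076119851725 1.230273552942029
0.059209269130268735 -0.37133302521245426
```

View pics/w8.png

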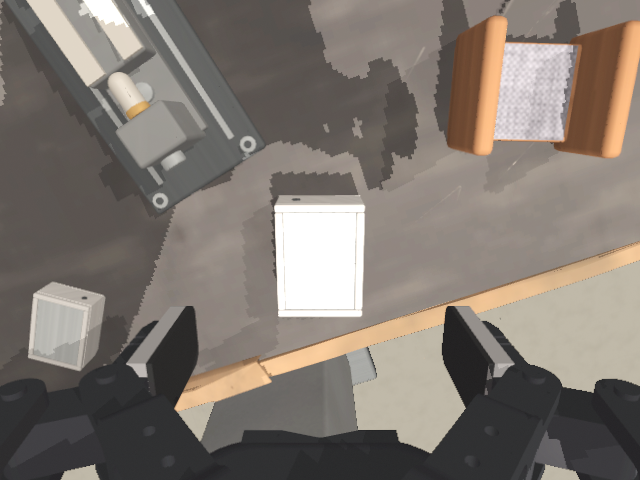

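Block centred between the fingers (px 276–363, jaw centre 320). Descending beside its long sides.

Emit:
{"method": "arm_command", "body": {"plan": [0,0,-0.03,0,0,0,1,0,0,-0.055,0,0,0,1,0,0,-0.072,0,0,0,1,0,0,-0.078,0,0,0,1,0,0,-0.078,0,0,0,1,0,0,-0.078,0,0,0,1]}}

```text
time_s: 11.7
position: [0.4871, -0.2405, 0.0174]
orientation: [1.456, 1.026, -1.455]
wrist_force: [0.0, -0.1, -0.2]
opening: 1.005
```

Emit:
{"method": "arm_command", "body": {"plan": [-0.001,0,-0.003,0,0,0,1,-0.001,0,-0.004,0,0,0,0.9,-0.001,0,-0.004,0,0,0,0.75,-0.001,0,-0.004,0,0,0,0.6,-0.001,0,-0.004,0,0,0,0.5,-0.001,0,-0.004,0,0,0,0.3,-0.001,0,-0.004,0,0,0,0.1,-0.001,0,-0.004,0,0,0,0,-0.001,0,-0.004,0,0,0,0], "grip_force": 40}}

```text
time_s: 12.82
position: [0.4852, -0.24, 0.0125]
orientation: [1.456, 1.028, -1.456]
wrist_force: [-0.2, -0.2, 1.8]
opening: 0.509
```

```bash
python3 - <<'E'
from h import *
s=monitor.read_state();print(s['time_s'],s['position'],s['wrist_force'],s['opening'])
im,p=snap('wrist','w9')
E
```

```text
12.825 [ 0.48524054 -0.2400091   0.01246761] [-0.15388394 -0.18956912  1.77956121] 0.5092017986227543
```

View pics/w9.png

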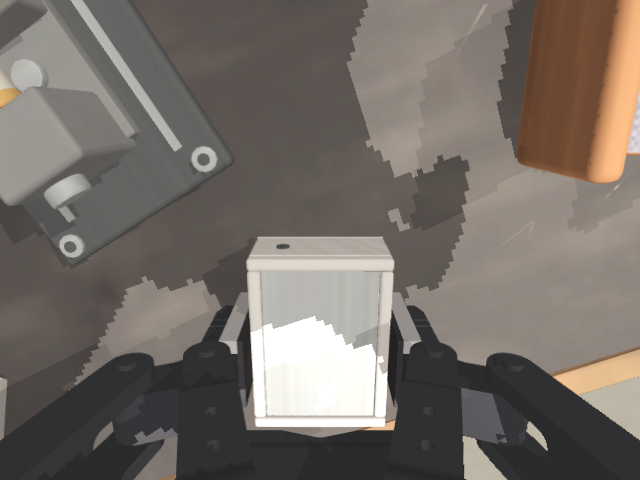

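Good side grip (43 mm). Lifting and carrying to a point about 10 mm short of the seat, well above the mount.

Emit:
{"method": "arm_command", "body": {"plan": [0,0,0.02,0,0,0,0,0,0,0.05,0,0,0,0,0.005,0.002,0.085,0,0,0.06,0,0.03,0.013,0.09,0,0,0.18,0,0.06,0.026,0.09,0,0,0.32,0,0.09,0.039,0.09,0,0,0.46,0,0.115,0.05,0.09,0,0,0.58,0,0.13,0.056,0.09,0,0,0.606,0,0.13,0.056,0.09,0,0,0.606,0,0.13,0.056,0.09,0,0,0.606,0]}}

```text
time_s: 14.12
position: [0.6138, -0.1841, 0.1016]
orientation: [1.012, 1.324, -1.014]
wrist_force: [0.4, 0.9, -2.8]
opening: 0.509
```

```bash
python3 - <<'E'
from h import *
from scipy.spatial.transform import Rotation as R
s=monitor.read_state();print(s['time_s'],s['position'],s['wrist_force'],s['opening'],R.from_rotvec(s['orientation']).as_matrix().round(3).tolist())
im,p=snap('wrist','w10')
E
```

```text
14.125 [ 0.61383642 -0.18408745  0.10155955] [ 0.35260774  0.8961508  -2.83121688] 0.5088050976245931 [[-0.002, 0.965, 0.261], [0.0, 0.261, -0.965], [-1.0, -0.002, -0.001]]
```

View pics/w10.png

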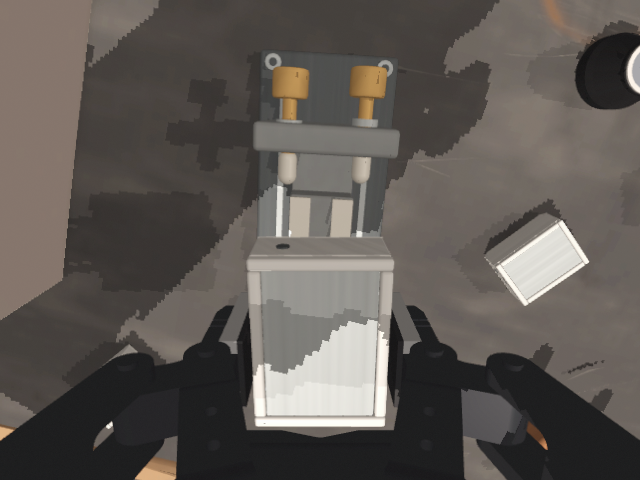

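Block level. The tips at px (288,184) and (361,184) are square to the block's end. Recomputing the distance to go from this view.

```bash
python3 - <<'E'
from h import *
p=loadp('w10'); im=cv2.imread('pics/w10.png')
cv2.imwrite('pics/w10c.png',cv2.resize(im[110:260,240:410],None,fx=4,fy=4,interpolation=cv2.INTER_CUBIC))
T=onplane(p,[(288,184),(361,184)],.05)
print(T)
pos=np.array([0.61384,-0.18409]);yaw=.264;ex=np.array([np.cos(yaw),np.sin(yaw)]);ey=np.array([-ex[1],ex[0]])
for t in T: print((t[:2]-pos)@ex,(t[:2]-pos)@ey)
# block end top edge: z = .1016-.0125+.028
E=onplane(p,[(249,264),(392,264)],.1016-.0125+.027)
for t in E: print('blk end',(t[:2]-pos)@ex,(t[:2]-pos)@ey)
E
```

```text
[[ 0.65022739 -0.16064436  0.05      ]
 [ 0.65862555 -0.19166597  0.05      ]]
0.04124471226430404 0.013138262582033877
0.041256999892234976 -0.019000011339082908
blk end 0.028120417825395507 0.020176791524885992
blk end 0.028137061065509835 -0.022362956325515687
```

View pics/w10c.png

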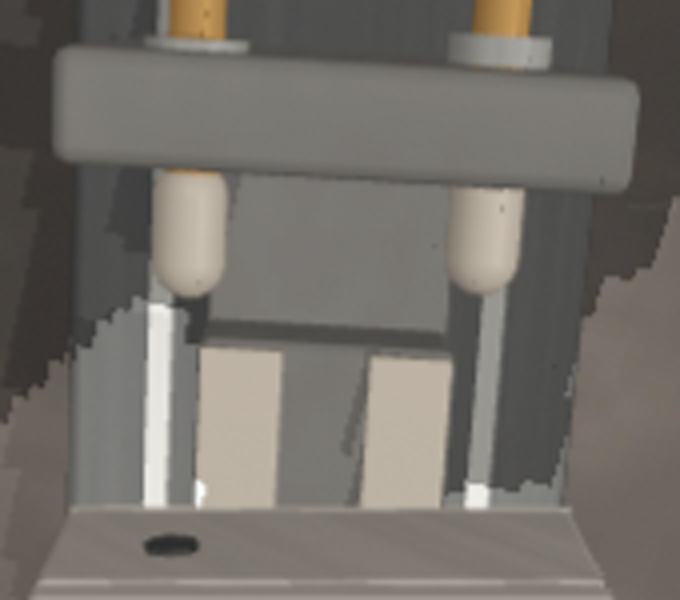

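Emit:
{"method": "arm_command", "body": {"plan": [0.003,0,-0.01,0,0,0,0,0.006,0,-0.02,0,0,0,0,0.006,0,-0.03,0,0,0,0,0.006,0,-0.037,0,0,0,0,0.006,0,-0.042,0,0,0,0,0.006,0,-0.044,0,0,0,0,0.006,0,-0.044,0,0,0,0]}}

```text
time_s: 15.05
position: [0.6212, -0.184, 0.0583]
orientation: [1.012, 1.323, -1.012]
wrist_force: [0.0, 0.5, -2.3]
opening: 0.506
```

```bash
python3 - <<'E'
from h import *
from scipy.spatial.transform import Rotation as R
s=monitor.read_state();print(s['time_s'],s['position'],s['wrist_force'],s['torque'],s['opening'],R.from_rotvec(s['orientation']).as_matrix().round(3).tolist())
im,p=snap('wrist','w11');im,p=snap('scene','s11')
im=cv2.imread('pics/s11.png');cv2.imwrite('pics/s11c.png',cv2.resize(im[240:340,240:370],None,fx=6,fy=6,interpolation=cv2.INTER_CUBIC))
E
```

```text
15.05 [ 0.62118532 -0.18395799  0.05833458] [ 0.01441659  0.48618078 -2.27953138] [-0.04426894 -0.0034702   0.02331408] 0.5058597538894465 [[0.0, 0.965, 0.262], [-0.0, 0.262, -0.965], [-1.0, 0.0, 0.0]]
```

View pics/w11.png

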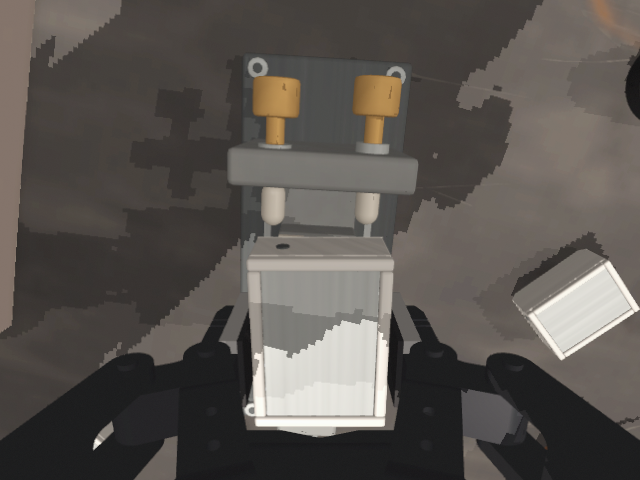

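View pics/s11c.png

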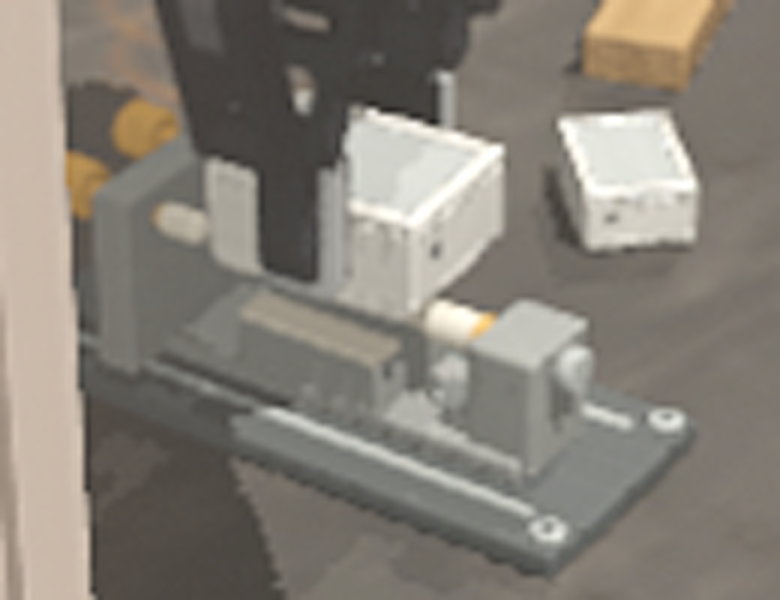

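Scene crop: the block hangs over the deck, clear of the nose, with tips aligned at px (273,224) and (367,223). Lowering 1 mm and advancing toward the screws.

Emit:
{"method": "arm_command", "body": {"plan": [0,0,-0.001,0,0,0,0,0.001,0,-0.001,0,0,0,0,0.002,0.0005,-0.001,0,0,0,0,0.002,0.0005,-0.001,0,0,0,0,0.002,0.0005,-0.001,0,0,0,0]}}

```text
time_s: 15.78
position: [0.6231, -0.1834, 0.0573]
orientation: [1.012, 1.323, -1.012]
wrist_force: [0.3, -0.3, -3.1]
opening: 0.507
```

Emit:
{"method": "arm_command", "body": {"plan": [0.001,0.0002,0,0,0,0,0,0.001,0.0002,0,0,0,0,0,0.001,0.0002,0,0,0,0,0]}}

```text
time_s: 16.15
position: [0.6241, -0.1832, 0.0573]
orientation: [1.012, 1.323, -1.012]
wrist_force: [-0.3, 0.4, -3.5]
opening: 0.507
```

Emit:
{"method": "arm_command", "body": {"plan": [0.0006,0.0001,0,0,0,0,0,0.0006,0.0001,0,0,0,0,0,0.0006,0.0001,0,0,0,0,0]}}

```text
time_s: 16.52
position: [0.6247, -0.1831, 0.0573]
orientation: [1.012, 1.323, -1.012]
wrist_force: [-0.6, 0.1, -2.3]
opening: 0.508
```

Emit:
{"method": "arm_command", "body": {"plan": [0.0006,0.0001,0,0,0,0,0,0.0006,0.0001,0,0,0,0,0,0.0006,0.0001,0,0,0,0,0]}}

```text
time_s: 16.9
position: [0.6253, -0.183, 0.0573]
orientation: [1.012, 1.323, -1.012]
wrist_force: [-0.6, 0.4, -2.6]
opening: 0.507
```

```bash
python3 - <<'E'
from h import *
s=monitor.read_state();print(s['time_s'],s['position'],s['wrist_force'],s['torque'],s['opening'])
im,p=snap('wrist','w12')
cv2.imwrite('pics/w12c.png',cv2.resize(cv2.cvtColor(im,cv2.COLOR_RGB2BGR)[140:290,230:420],None,fx=4,fy=4,interpolation=cv2.INTER_CUBIC))
E
```

```text
16.9 [ 0.62531611 -0.18300734  0.05728785] [-0.58092028  0.40796426 -2.62539571] [ 0.04250205 -0.02587876  0.02793683] 0.5066904054899809
```

View pics/w12c.png

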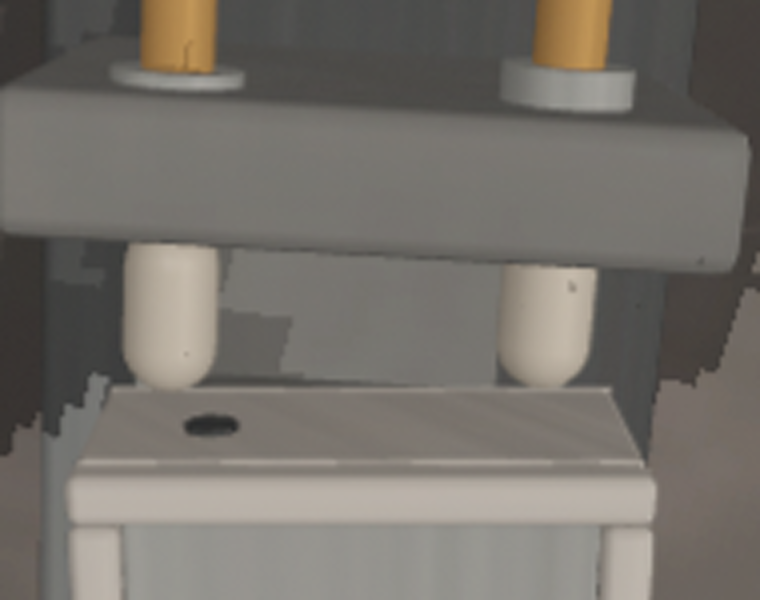

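The tip ends (row 388 in the crop) are practically at the block's end. Contact is a few tenths of a mm away, so I'll continue in small steps.

Emit:
{"method": "arm_command", "body": {"plan": [0.0006,0.0001,0,0,0,0,0,0.0006,0.0001,0,0,0,0,0,0.0006,0.0001,0,0,0,0,0]}}

```text
time_s: 17.32
position: [0.6257, -0.1829, 0.0572]
orientation: [1.012, 1.323, -1.012]
wrist_force: [-0.4, 0.1, -2.0]
opening: 0.508
```

Emit:
{"method": "arm_command", "body": {"plan": [0.0006,0.0001,0,0,0,0,0,0.0006,0.0001,0,0,0,0,0,0.0006,0.0001,0,0,0,0,0]}}

```text
time_s: 17.7
position: [0.6258, -0.1828, 0.057]
orientation: [1.011, 1.324, -1.013]
wrist_force: [-2.9, -0.9, -2.7]
opening: 0.512
```

Contact with the screw tips (−2.9 N along x). Now straight down in small chunks, watching force.

Emit:
{"method": "arm_command", "body": {"plan": [0,0,-0.0015,0,0,0,0,0,0,-0.003,0,0,0,0,0,0,-0.004,0,0,0,0,0,0,-0.004,0,0,0,0]}}

```text
time_s: 18.2
position: [0.6259, -0.1828, 0.0528]
orientation: [1.012, 1.324, -1.013]
wrist_force: [-4.9, -1.5, -3.5]
opening: 0.509
```

```bash
python3 - <<'E'
from h import *
s=monitor.read_state();print(s['time_s'],s['position'],s['wrist_force'],s['torque'],s['opening'])
E
```

```text
18.2 [ 0.62590148 -0.18277531  0.05275656] [-4.94871756 -1.46828787 -3.45834903] [-0.29215577  0.77472914  0.00553185] 0.5087466574885523
```

Emit:
{"method": "arm_command", "body": {"plan": [0,0,-0.001,0,0,0,0,0,0,-0.002,0,0,0,0,0,0,-0.002,0,0,0,0]}}

```text
time_s: 18.58
position: [0.6259, -0.1828, 0.0509]
orientation: [1.011, 1.324, -1.013]
wrist_force: [-4.4, -1.2, -3.1]
opening: 0.507
```

Emit:
{"method": "arm_command", "body": {"plan": [0,0,-0.001,0,0,0,0,0,0,-0.002,0,0,0,0,0,0,-0.002,0,0,0,0]}}

```text
time_s: 18.95
position: [0.626, -0.1829, 0.0492]
orientation: [1.011, 1.324, -1.013]
wrist_force: [-5.5, -0.5, -2.3]
opening: 0.505
```

Emit:
{"method": "arm_command", "body": {"plan": [0,0,-0.001,0,0,0,0,0,0,-0.002,0,0,0,0,0,0,-0.002,0,0,0,0]}}

```text
time_s: 19.32
position: [0.6261, -0.1831, 0.0476]
orientation: [1.011, 1.324, -1.013]
wrist_force: [-5.6, -2.3, -0.7]
opening: 0.507
```

Emit:
{"method": "arm_command", "body": {"plan": [0,0,-0.001,0,0,0,0,0,0,-0.002,0,0,0,0,0,0,-0.002,0,0,0,0]}}

```text
time_s: 19.7
position: [0.6261, -0.1831, 0.0454]
orientation: [1.011, 1.323, -1.013]
wrist_force: [-4.5, -2.4, -2.7]
opening: 0.507
```

Emit:
{"method": "arm_command", "body": {"plan": [0,0,-0.001,0,0,0,0,0,0,-0.002,0,0,0,0,0,0,-0.002,0,0,0,0]}}

```text
time_s: 20.08
position: [0.6261, -0.183, 0.0431]
orientation: [1.011, 1.324, -1.012]
wrist_force: [-4.2, -1.4, -2.8]
opening: 0.508
```

Emit:
{"method": "arm_command", "body": {"plan": [0,0,-0.0005,0,0,0,0,0,0,-0.001,0,0,0,0,0,0,-0.001,0,0,0,0]}}

```text
time_s: 20.45
position: [0.6261, -0.183, 0.0425]
orientation: [1.011, 1.324, -1.013]
wrist_force: [-5.7, -1.7, -1.1]
opening: 0.508
```

Emit:
{"method": "arm_command", "body": {"plan": [0,0,-0.0004,0,0,0,0,0,0,-0.0008,0,0,0,0,0,0,-0.0008,0,0,0,0]}}

```text
time_s: 20.82
position: [0.6261, -0.183, 0.0425]
orientation: [1.011, 1.324, -1.013]
wrist_force: [-7.6, -1.2, 2.7]
opening: 0.507
```

```bash
python3 - <<'E'
from h import *
s=monitor.read_state();print(s['time_s'],s['position'],s['wrist_force'],s['torque'],s['opening'])
im,p=snap('wrist','w13');im,p=snap('scene','s13')
im=cv2.imread('pics/s13.png');cv2.imwrite('pics/s13c.png',cv2.resize(im[240:340,240:370],None,fx=6,fy=6,interpolation=cv2.INTER_CUBIC))
E
```

```text
20.825 [ 0.62612999 -0.18298031  0.04251362] [-7.5513787  -1.19901492  2.65857974] [-0.09893877  1.13376516  0.07130552] 0.5073889375193003
```

View pics/w13.png

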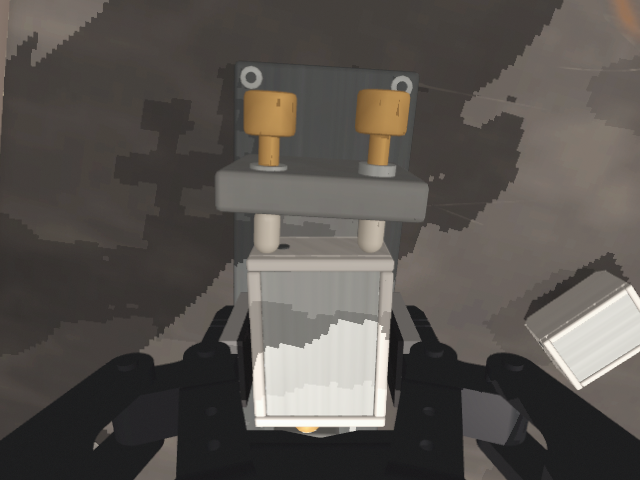

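View pics/s13c.png

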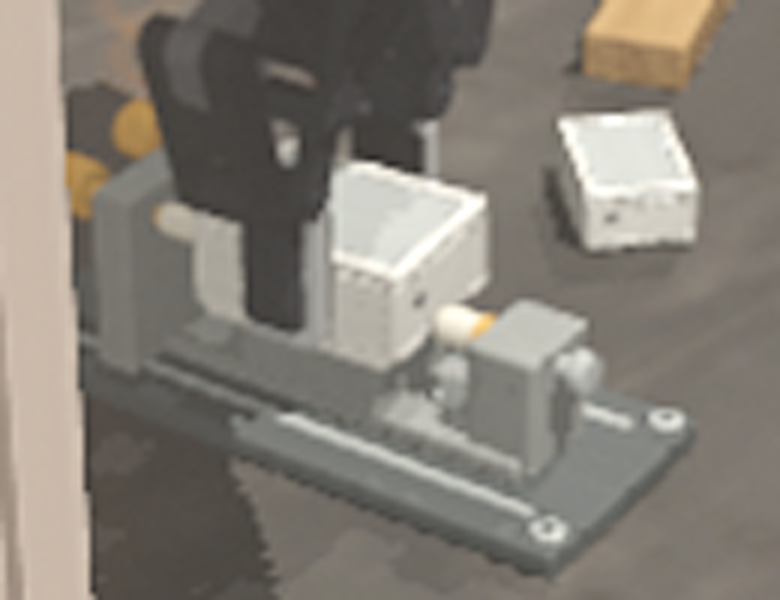

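The block is down on the deck (+5 N net), bearing on the tips, with the plunger nose against its front end. Releasing, then checking.

Emit:
{"method": "arm_command", "body": {"plan": [0,0,0.0005,0,0,0,0.6,0,0,0.0005,0,0,0,0.75,0,0,0.0005,0,0,0,0.85,0,0,0.0005,0,0,0,0.85,0,0,0.03,0,0,0,0.85,-0.01,-0.002,0.07,0,0,0,0.85,-0.05,-0.01,0.12,0,0,0,0.6,-0.07,-0.014,0.12,0,0,0,0.3,-0.07,-0.014,0.12,0,0,0,0.1,-0.07,-0.014,0.12,0,0,0,0]}}

```text
time_s: 22.18
position: [0.5567, -0.1966, 0.1609]
orientation: [1.012, 1.323, -1.012]
wrist_force: [0.6, 1.1, -0.6]
opening: 0.003
```

```bash
python3 - <<'E'
from h import *
s=monitor.read_state();print(s['time_s'],s['position'],s['wrist_force'],s['torque'],s['opening'])
im,p=snap('wrist','w14');im,p=snap('scene','s14')
im=cv2.imread('pics/s14.png');cv2.imwrite('pics/s14c.png',cv2.resize(im[240:340,240:370],None,fx=6,fy=6,interpolation=cv2.INTER_CUBIC))
E
```

```text
22.175 [ 0.55672281 -0.19657663  0.16089297] [ 0.5547618   1.05260061 -0.56363538] [-0.01960233  0.00953819  0.04329876] 0.0030712057313651182
```

View pics/w14.png

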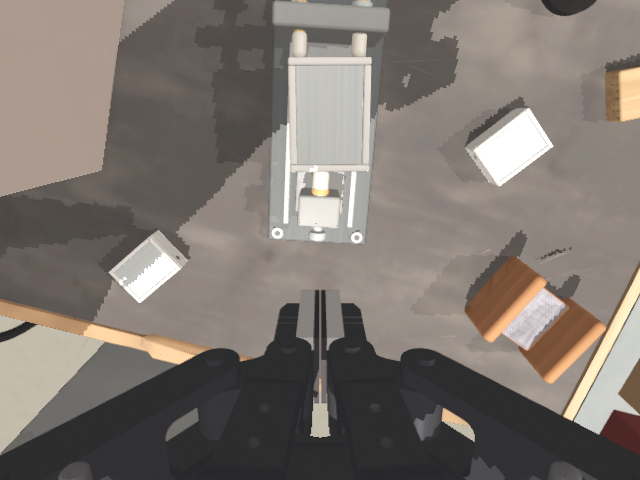

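View pics/s14c.png

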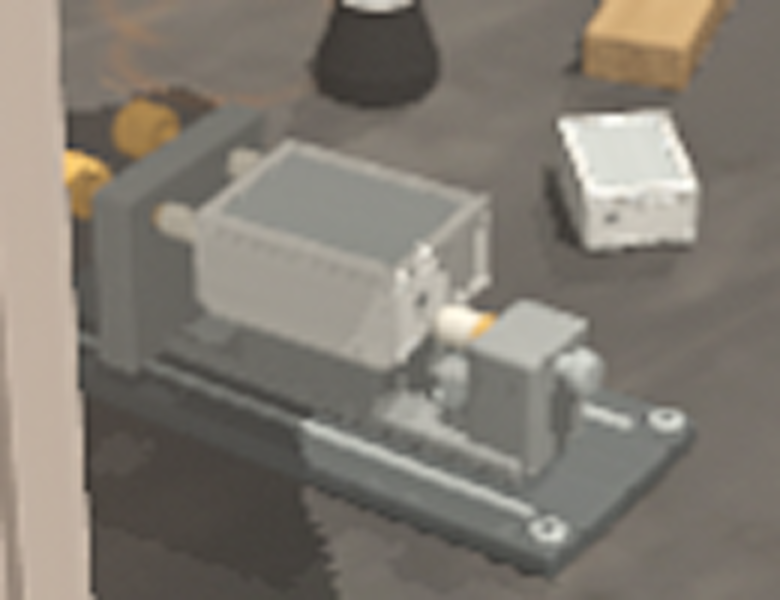

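Wrist view: block on the deck, level, touching tips at (300,52) and (359,50), with the plunger at (320,180) in contact. Measuring its pose, then pushing each side of the front end.

```bash
python3 - <<'E'
from h import *
im=cv2.imread('pics/w14.png');cv2.imwrite('pics/w14c.png',cv2.resize(im[10:220,260:410],None,fx=4,fy=2.85,interpolation=cv2.INTER_CUBIC))
cv2.imwrite('pics/w14d.png',cv2.resize(im[20:100,270:400],None,fx=6,fy=6,interpolation=cv2.INTER_CUBIC))
c=np.array([.6257,-.1819]);yaw=.206;ex=np.array([np.cos(yaw),np.sin(yaw)]);ey=np.array([-ex[1],ex[0]])
p=loadp('w14')
W=onplane(p,[(288,59),(371,60),(370,169),(290,169)],.058)
print([(((w[:2]-c)@ex*1e3).round(1),((w[:2]-c)@ey*1e3).round(1)) for w in W]); d=W[:2].mean(0)-W[2:].mean(0);print(W.mean(0),np.arctan2(d[1],d[0])-yaw)
d=W[0]-W[1];print(np.arctan2(d[1],d[0])-np.pi/2-yaw); d=W[3]-W[2];print(np.arctan2(d[1],d[0])-np.pi/2-yaw)
for y in(.018,-.018): print(c-.060*ex+y*ey)
E
```

```text
[(np.float64(27.1), np.float64(21.3)), (np.float64(29.2), np.float64(-22.0)), (np.float64(-27.4), np.float64(-26.7)), (np.float64(-30.1), np.float64(17.9))]
[ 0.62591842 -0.18425695  0.058     ] 0.07027079101986641
0.04852470576172216
0.05952876015839845
[ 0.56328675 -0.17655334]
[ 0.57065041 -0.21179219]
```

View pics/w14d.png

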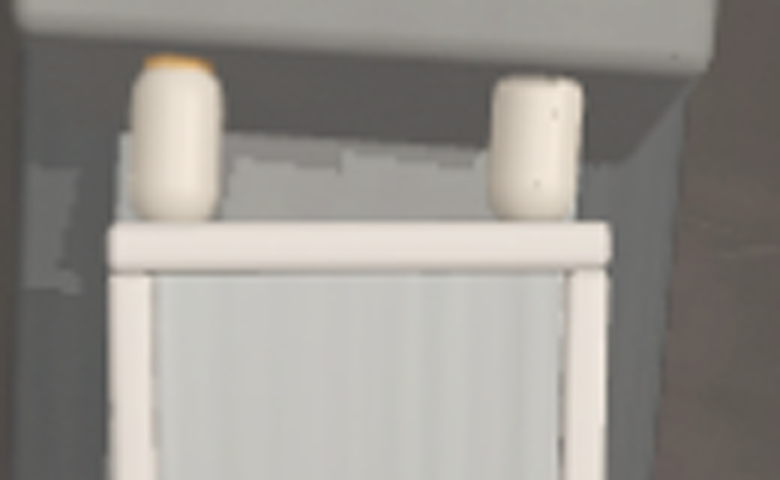

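Emit:
{"method": "arm_command", "body": {"plan": [0.003,0.01,-0.04,0,0,0,0,0.0066,0.02,-0.08,0,0,0,0,0.0066,0.02,-0.096,0,0,0,0,0.0066,0.02,-0.102,0,0,0,0,0.0066,0.02,-0.102,0,0,0,0,0.0066,0.02,-0.102,0,0,0,0]}}

```text
time_s: 23.02
position: [0.5645, -0.1777, 0.0613]
orientation: [1.012, 1.319, -1.011]
wrist_force: [0.1, -0.3, -0.0]
opening: 0.002
```

```bash
python3 - <<'E'
from h import *
s=monitor.read_state();print(s['time_s'],s['position'],s['wrist_force'],s['torque'],s['opening'])
im,p=snap('wrist','w15');im,p=snap('scene','s15')
im=cv2.imread('pics/s15.png');cv2.imwrite('pics/s15c.png',cv2.resize(im[230:340,240:370],None,fx=5,fy=5,interpolation=cv2.INTER_CUBIC))
E
```

```text
23.025 [ 0.56449141 -0.1777328   0.06126162] [ 0.12542932 -0.3098975  -0.00272086] [-0.04404294  0.0538083   0.03793565] 0.001751420837251484
```

View pics/w15.png

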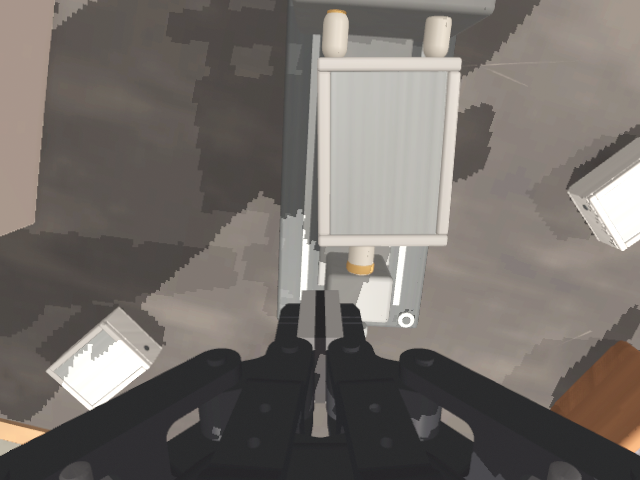

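View pics/s15c.png

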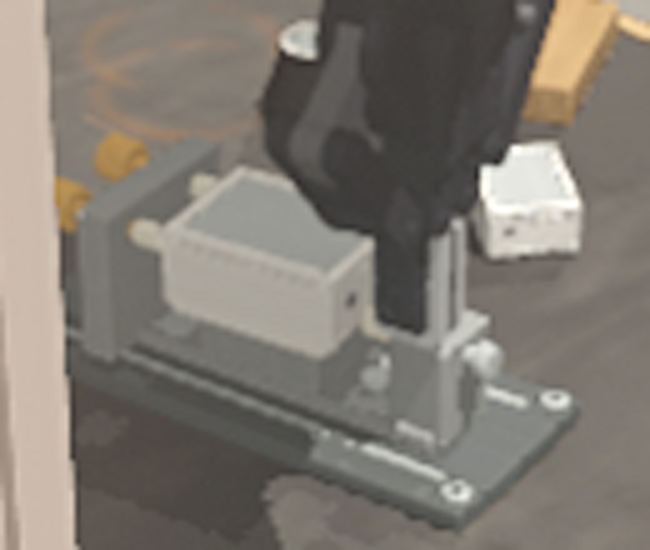

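The closed fingers line up with the left edge of the block's front end, about 15 mm short. Shifting 4 mm inward and advancing.

Emit:
{"method": "arm_command", "body": {"plan": [0.001,-0.004,-0.002,0,0,0,0,0.006,-0.003,-0.002,0,0,0,0,0.01,-0.002,-0.002,0,0,0,0,0.012,-0.0015,-0.002,0,0,0,0,0.012,-0.0015,-0.002,0,0,0,0]}}

```text
time_s: 23.75
position: [0.5753, -0.1782, 0.0574]
orientation: [1.012, 1.323, -1.012]
wrist_force: [0.2, 0.2, 0.0]
opening: -0.0
```

Emit:
{"method": "arm_command", "body": {"plan": [0.001,0.0002,0.001,0,0,0,0,0.002,0.0004,0.001,0,0,0,0,0.002,0.0004,0.001,0,0,0,0]}}

```text
time_s: 24.12
position: [0.5772, -0.178, 0.0586]
orientation: [1.012, 1.323, -1.012]
wrist_force: [-0.4, -0.3, -0.7]
opening: 0.003
```

```bash
python3 - <<'E'
from h import *
s=monitor.read_state();print(s['time_s'],s['position'],s['wrist_force'],s['torque'],s['opening'])
im,p=snap('wrist','w16')
cv2.imwrite('pics/w16c.png',cv2.resize(cv2.cvtColor(im,cv2.COLOR_RGB2BGR)[200:340,260:480],None,fx=3.5,fy=3.5,interpolation=cv2.INTER_CUBIC))
E
```

```text
24.125 [ 0.57719893 -0.17796418  0.0585892 ] [-0.41731207 -0.25738267 -0.73848289] [-0.03886343 -0.01877528 -0.03079349] 0.003148311242164015
```

View pics/w16c.png

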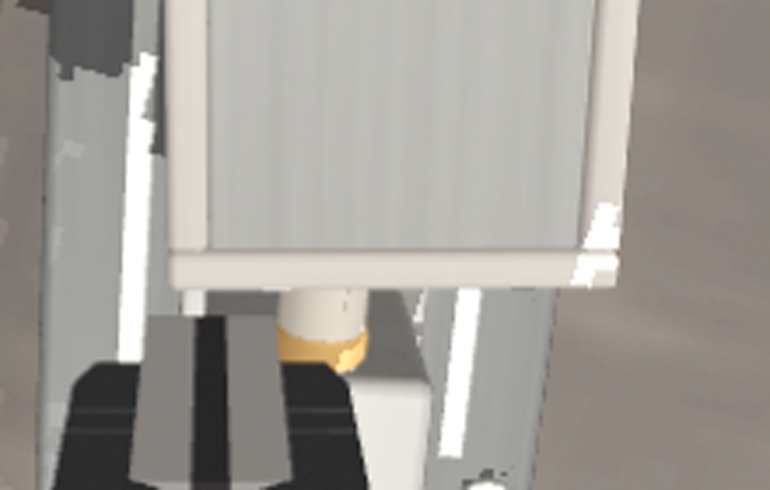

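Fingertips are about 2.5 mm from the left part of the front end. Advancing to contact.

Emit:
{"method": "arm_command", "body": {"plan": [0.001,0.0002,0,0,0,0,0,0.002,0.0004,0,0,0,0,0,0.002,0.0004,0,0,0,0,0]}}

```text
time_s: 24.55
position: [0.5792, -0.1775, 0.0585]
orientation: [1.012, 1.323, -1.012]
wrist_force: [-0.1, -0.7, 0.5]
opening: 0.0
```

Emit:
{"method": "arm_command", "body": {"plan": [0.0008,0.0002,0,0,0,0,0,0.0012,0.0002,0,0,0,0,0,0.0012,0.0002,0,0,0,0,0]}}

```text
time_s: 24.92
position: [0.5803, -0.1773, 0.0585]
orientation: [1.012, 1.323, -1.012]
wrist_force: [-0.5, -0.0, 0.1]
opening: 0.003
```

Emit:
{"method": "arm_command", "body": {"plan": [0.0008,0.0002,0,0,0,0,0,0.0012,0.0002,0,0,0,0,0,0.0012,0.0002,0,0,0,0,0]}}

```text
time_s: 25.3
position: [0.5816, -0.1772, 0.0585]
orientation: [1.012, 1.323, -1.012]
wrist_force: [0.2, -0.1, 0.6]
opening: -0.0
```

Emit:
{"method": "arm_command", "body": {"plan": [0.0008,0.0002,0,0,0,0,0,0.0012,0.0002,0,0,0,0,0,0.0012,0.0002,0,0,0,0,0]}}

```text
time_s: 25.68
position: [0.5823, -0.1769, 0.0583]
orientation: [1.012, 1.324, -1.012]
wrist_force: [-1.0, 0.0, 0.5]
opening: 0.005
```

Emit:
{"method": "arm_command", "body": {"plan": [0.0006,0.0001,0,0,0,0,0,0.0008,0.0002,0,0,0,0,0,0.0008,0.0002,0,0,0,0,0]}}

```text
time_s: 26.05
position: [0.5824, -0.1768, 0.0581]
orientation: [1.011, 1.325, -1.013]
wrist_force: [-5.3, -1.2, 1.7]
opening: -0.003
```

Left side pushed with about 5.4 N, firm. A touch more, then back off, cross over, and go to the right side.

Emit:
{"method": "arm_command", "body": {"plan": [0.0002,0,0,0,0,0,0,0.0002,0,0,0,0,0,0,-0.008,-0.0016,0,0,0,0,0,-0.008,-0.0016,0.004,0,0,0,0,-0.003,-0.02,0.004,0,0,0,0,-0.001,-0.035,0.004,0,0,0,0,-0.001,-0.035,0.001,0,0,0,0,-0.001,-0.035,0.001,0,0,0,0]}}

```text
time_s: 27.05
position: [0.582, -0.2118, 0.0588]
orientation: [1.013, 1.324, -1.013]
wrist_force: [0.5, -0.2, 0.0]
opening: 0.001
```

```bash
python3 - <<'E'
from h import *
s=monitor.read_state();print(s['time_s'],s['position'],s['wrist_force'],s['torque'],s['opening'])
im,p=snap('wrist','w17')
cv2.imwrite('pics/w17c.png',cv2.resize(cv2.cvtColor(im,cv2.COLOR_RGB2BGR)[0:340,160:380],None,fx=1.75,fy=1.75,interpolation=cv2.INTER_CUBIC))
E
```

```text
27.05 [ 0.58201034 -0.21177651  0.05875653] [ 0.50216528 -0.24135863  0.01148344] [ 0.04495593 -0.02934125  0.0014367 ] 0.0005554590267200865
```

View pics/w17c.png

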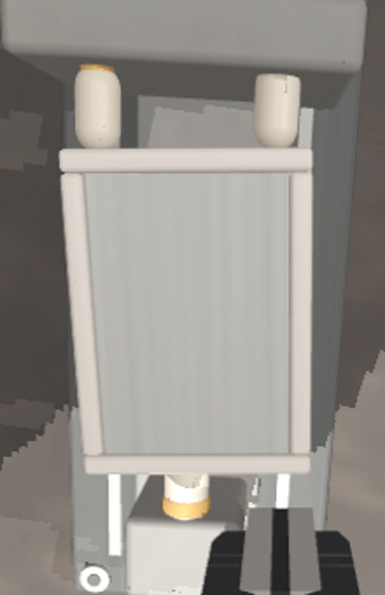

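Fingers face the right part of the front end, about 6–7 mm short. Advancing.

Emit:
{"method": "arm_command", "body": {"plan": [0.002,0.0004,0,0,0,0,0,0.004,0.0008,0,0,0,0,0,0.005,0.001,0,0,0,0,0,0.005,0.001,0,0,0,0]}}

```text
invalid input
```

Emit:
{"method": "arm_command", "body": {"plan": [0.002,0.0004,0,0,0,0,0,0.004,0.0008,0,0,0,0,0,0.005,0.001,0,0,0,0,0,0.005,0.001,0,0,0,0,0]}}

```text
time_s: 27.6
position: [0.5877, -0.2106, 0.0596]
orientation: [1.012, 1.323, -1.012]
wrist_force: [-0.0, 0.4, 0.6]
opening: -0.0
```

Emit:
{"method": "arm_command", "body": {"plan": [0.001,0.0002,0,0,0,0,0,0.002,0.0004,0,0,0,0,0,0.002,0.0004,0,0,0,0,0]}}

```text
time_s: 27.98
position: [0.5896, -0.2103, 0.0595]
orientation: [1.012, 1.323, -1.012]
wrist_force: [-0.9, 0.7, -0.5]
opening: 0.004
```

Emit:
{"method": "arm_command", "body": {"plan": [0.0008,0.0002,0,0,0,0,0,0.0012,0.0002,0,0,0,0,0,0.0012,0.0002,0,0,0,0,0]}}

```text
time_s: 28.35
position: [0.5908, -0.2101, 0.0595]
orientation: [1.012, 1.323, -1.012]
wrist_force: [0.2, -0.1, 0.2]
opening: -0.001
```

Emit:
{"method": "arm_command", "body": {"plan": [0.0006,0.0001,0,0,0,0,0,0.001,0.0002,0,0,0,0,0,0.001,0.0002,0,0,0,0,0]}}

```text
time_s: 28.72
position: [0.5914, -0.21, 0.0594]
orientation: [1.012, 1.324, -1.012]
wrist_force: [-1.6, -0.5, 0.6]
opening: 0.001
```

Contact. Pressing to about 6 N.

Emit:
{"method": "arm_command", "body": {"plan": [0.0006,0.0001,0,0,0,0,0,0.0009,0.0002,0,0,0,0,0,0.0009,0.0002,0,0,0,0,0]}}

```text
time_s: 29.1
position: [0.5916, -0.2099, 0.0592]
orientation: [1.011, 1.325, -1.013]
wrist_force: [-4.2, -2.3, 2.0]
opening: 0.002
```

Emit:
{"method": "arm_command", "body": {"plan": [0.0004,0.0001,0,0,0,0,0,0.0004,0.0001,0,0,0,0,0,0.0004,0.0001,0,0,0,0,0]}}

```text
time_s: 29.48
position: [0.5917, -0.2099, 0.0591]
orientation: [1.011, 1.325, -1.014]
wrist_force: [-6.9, -2.8, 1.5]
opening: -0.0
```

Right side pushed with about 7 N. Finishing with a central push, between the tips, to load both together.

Emit:
{"method": "arm_command", "body": {"plan": [-0.005,-0.001,0,0,0,0,0,-0.005,-0.001,0.002,0,0,0,0,-0.009,0.01,0.002,0,0,0,0,-0.009,0.019,0.001,0,0,0,0,-0.007,0.0195,0,0,0,0,0,-0.007,0.0195,0,0,0,0,0]}}

```text
time_s: 30.22
position: [0.5858, -0.1897, 0.0591]
orientation: [1.011, 1.324, -1.012]
wrist_force: [-0.6, -0.6, -0.3]
opening: 0.002
```

```bash
python3 - <<'E'
from h import *
s=monitor.read_state();print(s['time_s'],s['position'],s['wrist_force'],s['torque'],s['opening'])
im,p=snap('wrist','w18')
cv2.imwrite('pics/w18c.png',cv2.resize(cv2.cvtColor(im,cv2.COLOR_RGB2BGR)[0:340,220:440],None,fx=1.75,fy=1.75,interpolation=cv2.INTER_CUBIC))
E
```

```text
30.225 [ 0.58575778 -0.18966998  0.05914246] [-0.59854073 -0.63972483 -0.3297302 ] [0.01603451 0.13804765 0.00784269] 0.0016364837957341097
```

View pics/w18c.png

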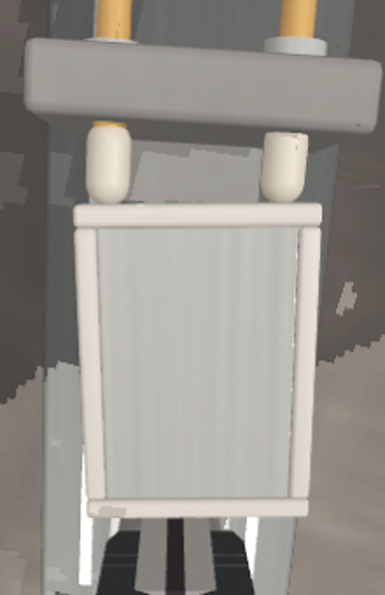

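Fingers are now central in front of the block and nearly touching it. A gentle central push.

Emit:
{"method": "arm_command", "body": {"plan": [0.0008,0.0002,0,0,0,0,0,0.0014,0.0003,0,0,0,0,0,0.0014,0.0003,0,0,0,0,0]}}

```text
time_s: 30.65
position: [0.586, -0.19, 0.059]
orientation: [1.011, 1.326, -1.014]
wrist_force: [-4.9, -0.5, 1.4]
opening: -0.003
```

Emit:
{"method": "arm_command", "body": {"plan": [0.0004,0.0001,0,0,0,0,0,0.0005,0.0001,0,0,0,0,0,0.0005,0.0001,0,0,0,0,0]}}

```text
time_s: 31.02
position: [0.5861, -0.19, 0.059]
orientation: [1.01, 1.327, -1.014]
wrist_force: [-6.3, -1.1, 2.2]
opening: 0.001
```

Solid at about 6.4 N. Backing straight off and up, then a final look.

Emit:
{"method": "arm_command", "body": {"plan": [-0.003,-0.0006,0,0,0,0,0,-0.012,-0.0024,0,0,0,0,0,-0.025,-0.005,0.02,0,0,0,0,-0.03,-0.006,0.06,0,0,0,0,-0.03,-0.006,0.1,0,0,0,0,-0.03,-0.006,0.1,0,0,0,0,-0.03,-0.006,0.1,0,0,0,0]}}

```text
time_s: 31.9
position: [0.5577, -0.1957, 0.1593]
orientation: [1.012, 1.323, -1.012]
wrist_force: [-0.6, -0.3, 0.3]
opening: 0.003
```

```bash
python3 - <<'E'
from h import *
s=monitor.read_state();print(s['time_s'],s['position'],s['wrist_force'],s['torque'],s['opening'],np.abs(s['joint_vel']).max())
im,p=snap('wrist','w19')
cv2.imwrite('pics/w19c.png',cv2.resize(cv2.cvtColor(im,cv2.COLOR_RGB2BGR)[20:120,260:400],None,fx=5.5,fy=5.5,interpolation=cv2.INTER_CUBIC))
snap('top','t19')
im,p=snap('scene','s19');cv2.imwrite('pics/s19c.png',cv2.resize(cv2.cvtColor(im,cv2.COLOR_RGB2BGR)[240:340,240:370],None,fx=6,fy=6,interpolation=cv2.INTER_CUBIC))
E
```

```text
31.9 [ 0.5577258  -0.19565742  0.15934459] [-0.61825676 -0.27741075  0.30983239] [-0.00747611  0.03408768  0.0028195 ] 0.0033047459936406606 0.025184046818481777
```

View pics/w19.png

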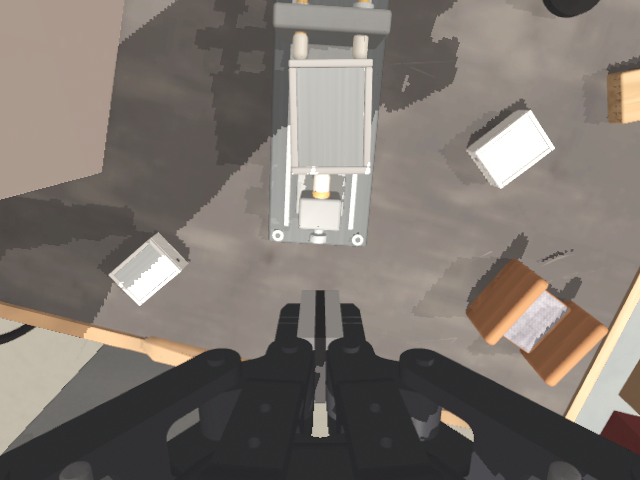

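View pics/w19c.png

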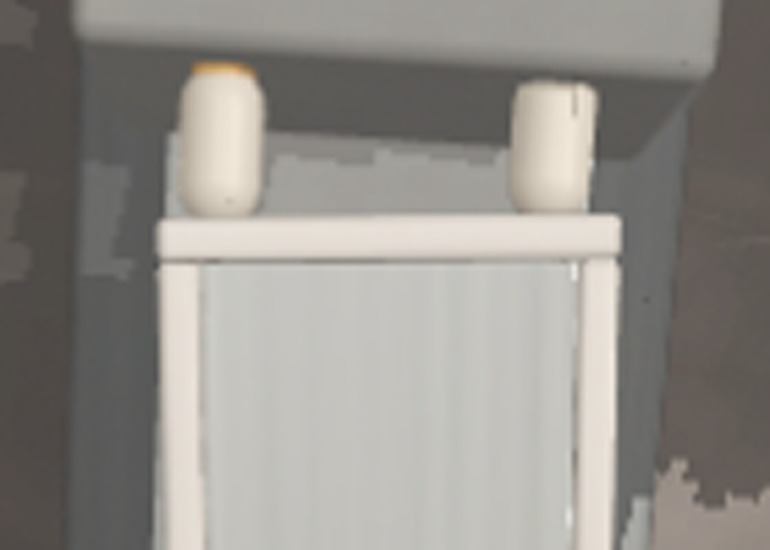

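View pics/s19c.png

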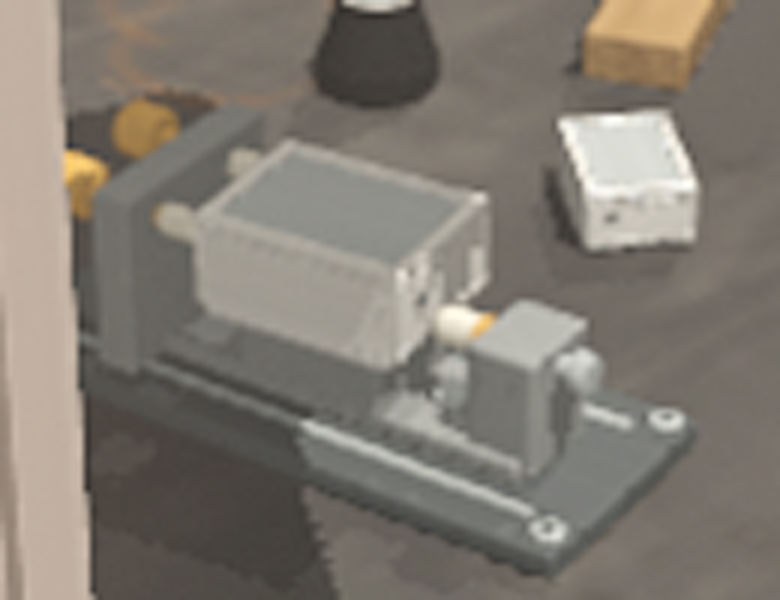

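```bash
python3 - <<'E'
from h import *
c=np.array([.6257,-.1819]);yaw=.206;ex=np.array([np.cos(yaw),np.sin(yaw)]);ey=np.array([-ex[1],ex[0]])
p=loadp('w19')
W=onplane(p,[(289,60),(372,60),(371,170),(291,170)],.058)
q=[((w[:2]-c)@ex*1e3,(w[:2]-c)@ey*1e3) for w in W];print(np.round(q,1).tolist(),np.mean(q,0))
T=onplane(p,[(260+222/5.5,20+217/5.5),(260+549/5.5,20+213/5.5)],.05);print([((w[:2]-c)@ex*1e3,(w[:2]-c)@ey*1e3) for w in T])
s=monitor.read_state();print(s['time_s'],s['wrist_force'])
# level check in scene view: predicted top corners if seated flat at z=.058 vs bench objects unchanged
a=cv2.imread('pics/top0.png').astype(int);b=cv2.imread('pics/top19.png') if False else cv2.imread('pics/t19.png').astype(int)
for n,(u,v) in dict(jar=(293,147),loupe=(371,183),emery=(423,212)).items(): print(n,np.abs(a[v-14:v+14,u-14:u+14]-b[v-14:v+14,u-14:u+14]).mean())
E
```

```text
[[27.7, 21.3], [30.3, -21.7], [-26.5, -26.4], [-29.2, 17.9]] [ 0.58274781 -2.23981057]
[(np.float64(29.250577144254812), np.float64(15.807406278066413)), (np.float64(31.525515434176857), np.float64(-16.014819831508476))]
32.05 [ 0.3375894  -0.30161334  0.07474245]
jar 25.43027210884354
loupe 1.0348639455782314
emery 0.6045918367346939
```

View pics/t19.png

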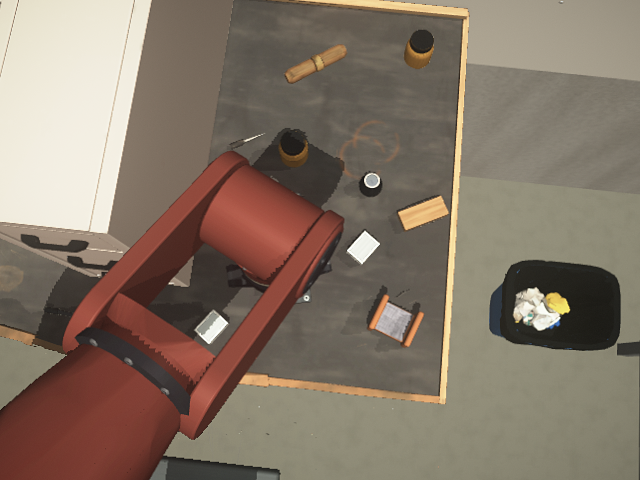

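Jar, loupe and file block are where they were; the jar is only in shadow. The block's end line (0.060 rad) agrees with the tip line (0.07 rad), and its lateral offset is −2.2 mm. Handing in.

```bash
python3 -c "
from rig import sign_off
print(sign_off())"
```

```text
the job is handed in; nothing more can be done
None
```

I lifted the mirror block out of the cradle by its ends, set it flat on the bench and let go. I then took it by its long sides, brought it up to the screw tips and pressed it down past the plunger onto the deck. After letting go I pushed its front end on the left (about 5.5 N), the right (about 7 N) and the middle (about 6.5 N), and handed in at 32 s with the arm clear.

What the last checks showed:
- **Seating:** the block looks level in the pictures. Deck contact came with its underside at 30.0 mm, worked out from the tool height. The plunger nose is against its front end.
- **Position:** it lies about 2.2 mm off the mount's middle line and about 0.06 rad off the mount's axis.
- **Screw tips:** its end line (0.060 rad) matches the line of the two tips (0.07 rad) to within measuring error. I could not read the force on each tip separately; that both bear rests on the pictures and the pushes.
- **Forces:** the wrist read about 8 N at most during seating and pushing, well under 30 N.
- **Bystanders:** the loupe and the file block look unchanged. The jar's pixel comparison differed (25 against about 1), because the arm's shadow lies across it; by eye it stands where it did.
- **Disagreement:** the tool pose put the block about 1 mm closer to the middle line than the camera did. That is within the 2 mm calibration.

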